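# Ratchet the camera over the bracket and down to its focus notch

### The arm

A 6-joint arm with a two-finger parallel gripper is mounted at the origin on the work surface. World frame = base frame: x ahead of the robot, y to its left, z up, the work surface at z = 0. Lengths are in mm, angles in rad, forces in N, time in s.
With the tool pointing down it reaches from about 350 to 775 mm from the base axis. Payload 7.3 kg.
Tool frame: the origin (TCP) lies on the centre line of the jaws, within the pads' length; the fingertips stand 22 mm ahead of it and the grasp point (between the pads) lies 3 mm ahead of it; z points along the fingers, y is the direction in which the jaws open and shut (so a half turn about z gives the same grasp; the last joint's range is limited). The gripper opens to 92 mm and grips with 3 to 60 N. Pads are 19 mm wide; open, the fingers measure 130 mm over their backs; the gripper's body (75 mm by 190 mm) begins 47 mm behind the grasp point.
Start: joints at [-1.297, 0.342, 1.524, -0, 1.275, -0.146], TCP at [214.002, -479.423, 248.741] pointing down, gripper open.
Joint ranges: [-2.53, 2.53], [-0.77, 2.02], [0.04, 2.7], [-1, 4.14], [0.28, 2.66], [-3.11, 3.11]. Speed limits (rad/s): [2.57, 2.57, 3.14, 3.14, 3.14, 3.14].

### API

Orientations are given as [roll, pitch, yaw] about the fixed x, y, z axes, in that order (R = Rz(yaw) Ry(pitch) Rx(roll)).
In Python, from plant import get_obs, capture, close_job gives the robot as it stands.
- The arm moves only by the tool carry_out, never from a script. Its arguments are lists of equal length, an entry for each row: "xyz": the shift along the tool's x, y, z scaled (see below), a list of three; "dr": the turn, a rotation vector about the tool's x, y, z scaled (see below), a list of three. A call has 1 to 8 rows; each row shifts and turns the commanded pose from where the row before left it, along the tool's axes as they then stand; what a row does not reach is not made up. The controller multiplies each number of a shift by 0.06 m and each number of a turn by 8 degrees. A row lasts 1/8 s, in which the tool goes at most 62.5 mm and 10.7 degrees, less where a joint would pass 70% of its speed; a pose out of reach is approached as far as the arm can. A call with a number of a shift or a turn outside -1 to 1 is refused whole. A call with a gripper value outside its range is refused whole. "gripper" is the gripper's target within -1 to 1 (fully open at 1, half-way at 0, shut at -1), set as the call begins (left out, the last holds). The fingers move at their own pace and stop on an object; the grip force is fixed at half the most. Time passes only in rows, so rows that do not move let the fingers close. It gives the time, the measured TCP pose, the force and the opening at its end, in the units of the state.
- get_obs(): the state, without advancing time (a new reading comes with each control period).
- capture(name): name is "scene" or "top" or "wrist"; returns a dict with "image" (400x640x3 uint8, blue, green, red), "fx", "fy", "cx", "cy" (pixels), "pose" (4x4, takes a point from camera to world coordinates). Camera axes: x right, y up, looking along -z (the intrinsics and any distortion apply to the point x, -y, -z); pixel columns grow to the right and rows downward; lengths in mm; the calibration is good to about 2 mm. The wrist camera is an equidistant fisheye: a pixel r from the principal point sees the ray r / f radians off the axis. A picture is of the moment at which its call begins. There is no depth.
- close_job(): hands the job in, once; it reports no verdict.
The state is a dict: "time": time; "joint_positions": joint angles; "dq": joint speeds; "tau": joint torques, N m; "tool_pos": TCP position; "tcp_rot": TCP orientation; "contact_force": force on the tool from outside, world axes, zero at the start; "moment": the same for the moment, N m; "grip_width": finger opening in mm.
Only numpy, scipy, OpenCV 4.12 (cv2) and the standard library are available. Lean on these libraries where they do the work, as an engineer would, in place of code of your own. Each camera call takes 0.05 s, during which the arm holds its last target.

### The job

An angle bracket is waiting on the slide, its upright leg too tall to pass beneath the camera as it stands. Ratchet the camera up by its knob until the pawl holds it with the lens clear of the leg, let go, push the slide fully home beneath it, then work the pawl's red thumb lever to let the camera down to the notch that brings its red pointer nearest to the green index, with the pawl back in the teeth. The camera must not touch the bracket, the bracket stays standing in its nest, and the other things on the bench are left alone.

Things in the scene. Friction and masses are not known exactly. Their poses are not given: they have to be found in the camera images.
- stand: Fixed camera stand: aluminium base plate 230 x 310 x 12 mm, lying from -140 to 90 mm along its x and from -75 to 235 mm along its y; a post (x -52 to -12, y 65 to 135 mm, 169 mm high) carries the toothed rail. Origin on the bench straight under the lens axis; x is the direction in which the slide travels home, y points from the lens to the rail (110 mm away), z up. It faces the robot roughly, turned by up to 0.2 rad.
- rail (a joint): Height of the camera rail above its bottom stop, m, 0 to 0.070 (up positive). Seven saw teeth of 10 mm pitch catch on the pawl, which then holds the rail at rest at about 0.004, 0.014, 0.024, 0.034, 0.044, 0.054 or 0.064. Rail and camera weigh about 0.5 kg; an oil damper (about 200 N per m/s) slows the rail both ways: with the pawl out it sinks by itself at about 25 mm/s, and lifting it at 30 mm/s takes about 15 N.
- head: Black camera (44 x 44 x 46 mm) with black lens (32 mm across, 90 mm long) hanging from an aluminium arm (12 mm thick, top 202 mm above the bench with the rail at 0), with the lifting knob and the red pointer; it rides on the rail. Same origin and axes as the stand, raised by the rail's height.
- lift_knob (a point): Grip centre of the black lifting knob on top of the rail: upright cylinder 28 mm across and 26 mm high (14 mm below to 12 mm above this point), on a 12 mm neck 20 mm long. It rises with the rail (236 mm above the bench with the rail at 0).
- lens_face (a point): Centre of the lens's lower face, 75 mm above the bench with the rail at 0.
- pointer (a point): Tip of the red pointer that hangs from the camera arm in front of the post's white scale, 100 mm above the bench with the rail at 0. It is compared with the index by height only.
- index: Green index clip (12 x 16 x 5 mm) clamped on the post's edge beside the scale. Origin at its centre: the height at which the pointer should be, between 111 and 137 mm.
- pawl (a joint): Angle of the sprung pawl, rad: 0 is in the teeth, 0.30 is fully out. It swings out by itself as the rail is raised. Pressing its thumb pad down takes it out: it lets go of the teeth at about 0.12 (pad about 10 mm down) and takes 2 to 4 N, a little more at the first moment under load; its spring brings it back when released.
- thumb_pad (a point): Top centre of the red thumb pad of the pawl lever, 24 x 26 mm, 105 mm above the bench when the pawl is in; at stand x 0, y 215 mm, 105 mm beyond the rail. Pad travel is about 25 mm downwards to its stop. The hinge runs along the stand's x, 85 mm nearer to the rail than this point.
- slide (a joint): Travel of the slide along the stand's x, m: 0 is out (loading position, towards the robot), 0.080 is fully home against its stop. Friction about 1.5 N.
- slide_knob (a point): Grip centre of the black push knob on the slide's near end: upright cylinder 22 mm across, from 43 to 77 mm above the bench, this point at 62 mm; below it a flat neck with top at 36 mm. It lies on the lens axis line (stand y 0), at stand x -170 mm when out and -90 mm when home.
- nest (a point): Centre of the slide's nest floor, 40 mm above the bench, between 5 mm high black edge pieces; moves with the slide.
- bracket: Loose aluminium angle bracket, 150 g, standing in the nest: foot 70 x 50 x 10 mm and at its far (+x) end an upright leg 8 mm thick, its top 80 mm above the bracket's underside (120 mm above the bench). Origin at the centre of its underside. With the slide home the lens stands over the foot, 15 mm from the leg.
- bush0: Bystander: brass flanged bush, 40 mm flange, 36 mm high, standing on the bench; origin at the underside.
- bush1: Bystander: a second brass bush like the first.
- lens_cap: Bystander: black lens cap, 40 mm across, 10 mm high, on the bench.
- driver: Bystander: screwdriver with blue handle, 160 mm long, lying on the bench; origin near its middle.
Mind the look-alikes: they are no part of the job. Several things have the shape of the bracket; the one meant has the colours described above.

How it is judged:
By the outcome, as a careful person would: the job done as asked, in the order asked, and still so for the second after the job is handed in, with the robot touching nothing.
It also fails if it takes over 61 s, if anything falls off the work surface, if the arm or the gripper's body presses on something with over 40 N, if the wrist force passes 120 N, or if a joint passes its speed limit or range.

## Working session

There is one attempt and no reset: what is moved stays moved. The work goes in short steps, Python scripts to look and compute and a tool call to move; the robot and the scene stay as the last step left them, time stands still between calls to the robot, and variables do not carry over. Pictures are saved under pics/ and viewed, and the job is handed in when it is done.

Besides the shell and the picture viewer there is one more tool, called after "Call:" as name(argument=value, ...), one argument or row to a line, values as JSON. carry_out: Moves the arm, as the interface text tells. Shifts and turns lie within -1 to 1; 1 stands for 0.06 m of shift or 8 degrees of turn. Its arguments: {"type":"object","properties":{"xyz":{"type":"array"},"dr":{"type":"array"},"gripper":{"type":"number"}},"required":["xyz","dr"]}

```bash
ls; mkdir -p pics
python3 - <<'E'
from plant import get_obs,capture
import cv2,numpy as np
print(get_obs())
for n in["scene","top","wrist"]:
    c=capture(n);cv2.imwrite(f"pics/{n}0.png",c["image"]);print(n,c["fx"],c["fy"],c["cx"],c["cy"],{k:v for k,v in c.items() if k not in("image",)})
E
```

```text
pics
{'time': 0.0, 'joint_positions': array([-1.29702467e+00,  3.42717990e-01,  1.52502410e+00, -3.28149628e-05,
        1.27539238e+00, -1.46006738e-01]), 'dq': array([ 0.00049502, -0.00123319, -0.00036763, -0.00195423,  0.00206133,
       -0.00082771]), 'tau': array([-1.73971748e-03, -4.31248677e+01, -2.44217080e+01,  7.14927656e-02,
        5.59950457e-02, -1.28082343e-04]), 'tool_pos': array([ 213.87357197, -479.04872867,  248.04492026]), 'tcp_rot': array([-3.14006268e+00, -1.93271766e-04,  4.19787827e-01]), 'contact_force': array([-0.29547848,  0.33816677, -0.38120776]), 'moment': array([-0.02418041,  0.00017513,  0.00365032]), 'grip_width': 92.0683092377896}
scene 417.52345193557994 417.52345193557994 315.27335114284284 192.84245111638322 {'fx': 417.52345193557994, 'fy': 417.52345193557994, 'cx': 315.27335114284284, 'cy': 192.84245111638322, 'pose': array([[-7.00679553e-01, -5.78603347e-01,  4.17452190e-01,
         9.18438180e+02],
       [ 7.13424949e-01, -5.75191980e-01,  4.00223724e-01,
         3.46053277e+02],
       [ 8.54436558e-03,  5.78249387e-01,  8.15815322e-01,
   
[... 475 characters left out ...]
 2.57923246e-02,  1.66715430e-01,  9.85667653e-01,
         1.18978846e+03],
       [ 0.00000000e+00,  0.00000000e+00,  0.00000000e+00,
         1.00000000e+00]])}
wrist 309.70691628693146 309.70691628693146 321.54057836482815 200.86558360842164 {'fx': 309.70691628693146, 'fy': 309.70691628693146, 'cx': 321.54057836482815, 'cy': 200.86558360842164, 'pose': array([[ 4.07659087e-01,  8.75178689e-01,  2.60530863e-01,
         2.84529966e+02],
       [-9.13130412e-01,  3.91534574e-01,  1.13549676e-01,
        -4.48216572e+02],
       [-2.63058436e-03, -2.84188212e-01,  9.58764904e-01,
         3.83939645e+02],
       [ 0.00000000e+00,  0.00000000e+00,  0.00000000e+00,
         1.00000000e+00]])}
```

View pics/scene0.png

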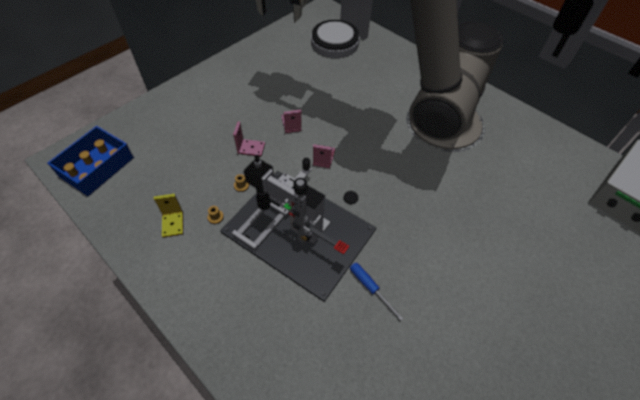

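View pics/top0.png

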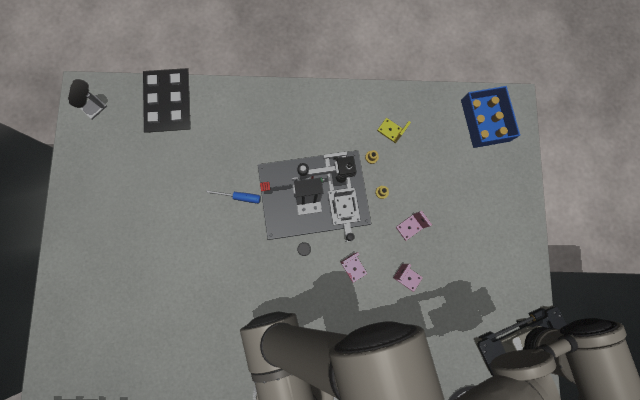

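View pics/wrist0.png

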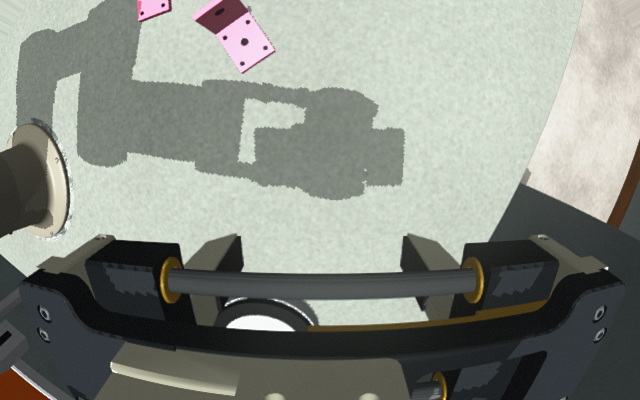

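The stand is at about px (315,195) in the top view and (298,232) in the scene view. The pink and yellow brackets are look-alikes; the aluminium one on the slide is at top (345,207). I'll enlarge to confirm.

Run:
```python
import cv2
t=cv2.imread("pics/top0.png")[135:260,200:400];cv2.imwrite("pics/topz.png",cv2.resize(t,None,fx=4,fy=4,interpolation=cv2.INTER_CUBIC))
t=cv2.imread("pics/scene0.png")[140:310,210:410];t=cv2.convertScaleAbs(t,alpha=1.8);cv2.imwrite("pics/scenez.png",cv2.resize(t,None,fx=3.5,fy=3.5,interpolation=cv2.INTER_CUBIC))
```

```text
(no output)
```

View pics/topz.png

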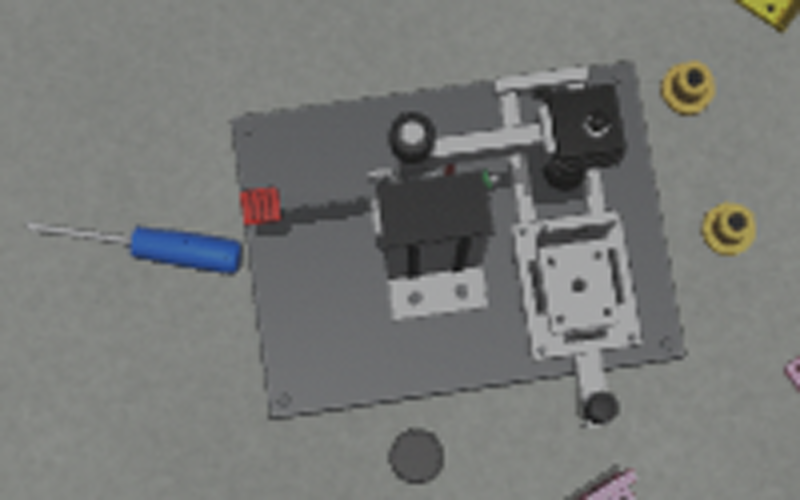

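View pics/scenez.png

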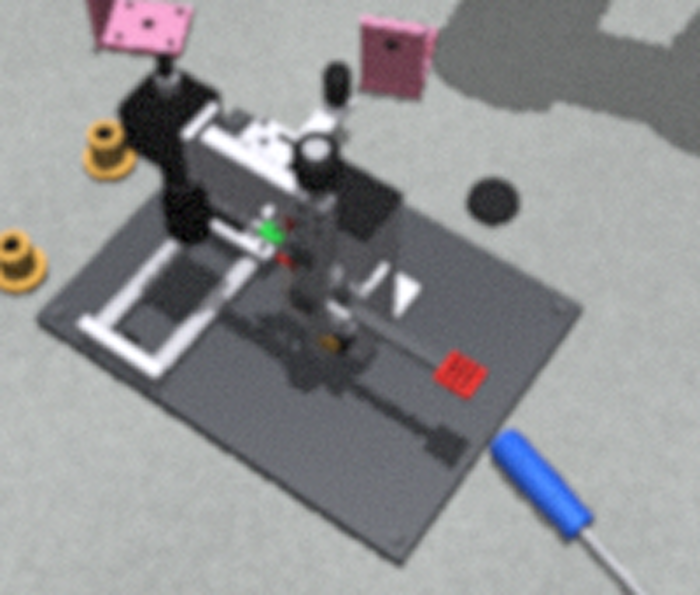

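```bash
cat > h.py <<'E'
import numpy as np, cv2
def ray(c,px):
    P=c["pose"]; d=np.array([(px[0]-c["cx"])/c["fx"],-(px[1]-c["cy"])/c["fy"],-1.]); d=P[:3,:3]@d
    return P[:3,3],d
def onz(c,px,z):
    o,d=ray(c,px); return (o+d*(z-o[2])/d[2])
def tri(obs):
    A=np.zeros((3,3));b=np.zeros(3)
    for c,px in obs:
        o,d=ray(c,px);d=d/np.linalg.norm(d);M=np.eye(3)-np.outer(d,d);A+=M;b+=M@o
    return np.linalg.solve(A,b)
def proj(c,p):
    P=c["pose"];q=P[:3,:3].T@(np.asarray(p,float)-P[:3,3])
    return np.array([c["cx"]+c["fx"]*q[0]/-q[2],c["cy"]-c["fy"]*q[1]/-q[2]])
def fit(S,W):
    S=np.array(S,float);W=np.array(W)[:,:2]
    s=S.mean(0);w=W.mean(0);a=S-s;b=W-w
    th=np.arctan2((a[:,0]*b[:,1]-a[:,1]*b[:,0]).sum(),(a*b).sum())
    R=np.array([[np.cos(th),-np.sin(th)],[np.sin(th),np.cos(th)]])
    t=w-R@s
    return th,t,W-(S@R.T+t)
E
python3 - <<'E'
from h import *
from plant import capture
T=capture("top");S=capture("scene")
S4=[(90,235),(90,-75),(-140,-75),(-140,235)]
tz=lambda u,v:((u+.5)/4-.5+200,(v+.5)/4-.5+135)
sz=lambda u,v:((u+.5)/3.5-.5+210,(v+.5)/3.5-.5+140)
for n,c,pts in(("top",T,[tz(232,120),tz(632,62),tz(685,357),tz(270,418)]),):
    W=[onz(c,p,12) for p in pts];print(n,*fit(S4,W))
sp=[sz(402,565),sz(38,322),sz(582,310)]
print("scene",*fit([S4[0],S4[1],S4[3]],[onz(S,p,12) for p in sp]))
print("pad",onz(T,tz(261,206),105),onz(S,sz(461,374),105),tri([(T,tz(261,206)),(S,sz(461,374))]))
print("lift knob top",onz(T,tz(411,134),252),onz(S,sz(316,148),252),tri([(T,tz(411,134)),(S,sz(316,150))]))
print("slide knob top",onz(T,tz(600,406),77),onz(S,sz(338,72),77),)
E
```

```text
top 0.16831648632634902 [ 608.32722166 -117.75675372] [[-1.73211617 -1.86056457]
 [-0.83055639  1.124259  ]
 [ 0.74721928  0.67975152]
 [ 1.81545329  0.05655405]]
scene 0.16920585131035254 [ 610.41629268 -115.48119706] [[-1.04704649 -1.47257176]
 [-1.58896983  2.57172205]
 [ 2.63601632 -1.09915029]]
pad [572.38824053  94.01362564 105.        ] [573.16431055  94.60919387 105.        ] [572.61976306  94.16783309 103.70306908]
lift knob top [589.97739232  -8.33434435 252.        ] [589.85916997 -10.51409806 252.        ] [590.43410671  -8.91110909 251.96848891]
slide knob top [ 441.53312909 -143.57153084   77.        ] [ 441.28551329 -145.16125206   77.        ]
```

```bash
cat >> h.py <<'E'
TH=0.1688;O=np.array([609.3,-116.6])
def w2s(p):
    c,s=np.cos(TH),np.sin(TH);d=np.asarray(p[:2])-O
    return np.array([c*d[0]+s*d[1],-s*d[0]+c*d[1],*p[2:]])
def s2w(p):
    c,s=np.cos(TH),np.sin(TH)
    return np.array([O[0]+c*p[0]-s*p[1],O[1]+s*p[0]+c*p[1],*p[2:]])
E
python3 - <<'E'
from h import *
from plant import capture
T=capture("top");S=capture("scene")
for n,c in(("T",T),("S",S)):
    im=c["image"].astype(int);b,g,r=im[...,0],im[...,1],im[...,2]
    for nm,m in(("green",(g>r*1.5)&(g>b*1.4)&(g>60)),("red",(r>g*1.8)&(r>b*1.8)&(r>60))):
        k,l,st,ce=cv2.connectedComponentsWithStats(m.astype(np.uint8))
        print(n,nm,[(st[i].tolist(),ce[i].round(1).tolist()) for i in range(1,k) if 200<ce[i][0]<420 and 130<ce[i][1]<300])
for a,b in((( (488.5)/4-.5+200,180.5/4-.5+135),((271.5)/3.5-.5+210,233.5/3.5-.5+140)),):
    p=tri([(T,a),(S,b)]);print(p,w2s(p),proj(T,p)-a)
cv2.imwrite("pics/s1.png",cv2.resize(cv2.convertScaleAbs(S["image"][180:240,260:330],alpha=1.8),None,fx=10,fy=10,interpolation=cv2.INTER_NEAREST))
cv2.imwrite("pics/t1.png",cv2.resize(cv2.convertScaleAbs(T["image"][150:210,290:365],alpha=1.5),None,fx=10,fy=10,interpolation=cv2.INTER_NEAREST))
E
```

```text
T green [([321, 179, 1, 1, 1], [321.0, 179.0]), ([322, 181, 1, 1, 1], [322.0, 181.0])]
T red [([260, 182, 10, 9, 76], [264.7, 186.0])]
S green [([284, 203, 7, 7, 33], [287.2, 206.2])]
S red [([289, 212, 4, 4, 9], [290.3, 213.6]), ([334, 240, 15, 14, 128], [341.0, 246.6])]
[590.20442299 -59.44036325 116.2119459 ] [ -9.22138115  59.55527906 116.2119459 ] [-0.79699196  0.57809278]
```

View pics/s1.png

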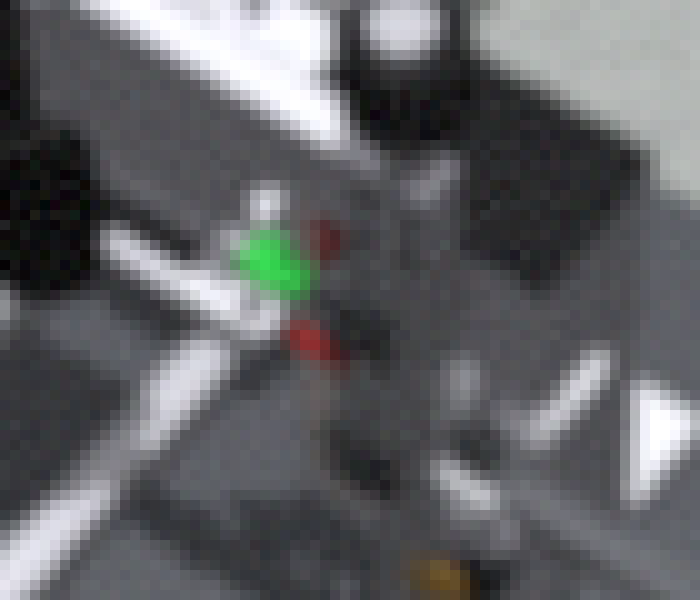

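View pics/t1.png

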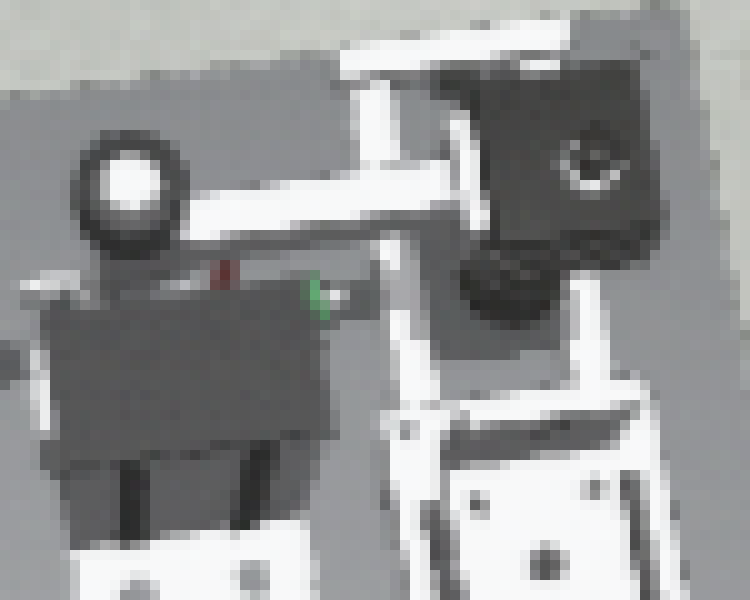

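```bash
cat > plan.py <<'E'
import sys
from h import *
from plant import get_obs
from scipy.spatial.transform import Rotation as R
def plan(target,yaw,n,start=None):
    """rows to bring a tool pointing down to world target, yaw; prints scaled rows"""
    o=get_obs() 
    p=np.array(o["tool_pos"]) if start is None else np.array(start[:3]);R0=R.from_euler("xyz",o["tcp_rot"])
    if start is not None: R0=R.from_euler("xyz",[np.pi,0,start[3]])
    Rt=R.from_euler("xyz",[np.pi,0,yaw]); rv=(R0.inv()*Rt).as_rotvec()
    xs=[];ds=[];Rc=R0
    for i in range(n):
        d=(np.array(target)-p)/n
        xs.append((Rc.inv().apply(d)/60).round(2).tolist()); ds.append((np.degrees(rv)/n/8).round(2).tolist())
        Rc=Rc*R.from_rotvec(rv/n)
    for k in range(0,n,8): print("xyz",xs[k:k+8],"\ndr",ds[k:k+8])
def st():
    o=get_obs();print(round(o["time"],2),o["tool_pos"].round(1),o["tcp_rot"].round(3),o["contact_force"].round(1),round(o["grip_width"],1),o["joint_positions"].round(2))
E
python3 -c "
from plan import *
plan([590.6,-8.5,330],1.74,14)"
```

```text
xyz [[0.64, -0.33, -0.1], [0.67, -0.27, -0.1], [0.69, -0.2, -0.1], [0.7, -0.14, -0.1], [0.71, -0.07, -0.1], [0.72, -0.0, -0.1], [0.71, 0.06, -0.1], [0.71, 0.13, -0.1]] 
dr [[-0.0, -0.0, -0.68], [-0.0, -0.0, -0.68], [-0.0, -0.0, -0.68], [-0.0, -0.0, -0.68], [-0.0, -0.0, -0.68], [-0.0, -0.0, -0.68], [-0.0, -0.0, -0.68], [-0.0, -0.0, -0.68]]
xyz [[0.69, 0.2, -0.1], [0.67, 0.26, -0.1], [0.64, 0.32, -0.1], [0.61, 0.38, -0.1], [0.57, 0.44, -0.1], [0.53, 0.49, -0.1]] 
dr [[-0.0, -0.0, -0.68], [-0.0, -0.0, -0.68], [-0.0, -0.0, -0.68], [-0.0, -0.0, -0.68], [-0.0, -0.0, -0.68], [-0.0, -0.0, -0.68]]
```

Call:
carry_out(
  xyz=[
    [0.64, -0.33, -0.1],
    [0.67, -0.27, -0.1],
    [0.69, -0.2, -0.1],
    [0.7, -0.14, -0.1],
    [0.71, -0.07, -0.1],
    [0.72, 0, -0.1],
    [0.71, 0.06, -0.1],
    [0.71, 0.13, -0.1],
  ],
  dr=[
    [0, 0, -0.68],
    [0, 0, -0.68],
    [0, 0, -0.68],
    [0, 0, -0.68],
    [0, 0, -0.68],
    [0, 0, -0.68],
    [0, 0, -0.68],
    [0, 0, -0.68],
  ],
  gripper=1,
)

```text
time: 1.35
tool_pos: [429.3, -208.6, 297.0]
tcp_rot: [3.141, 0.0, 1.182]
contact_force: [0.8, -0.4, -0.3]
grip_width: 91.8
```

Call:
carry_out(
  xyz=[
    [0.69, 0.2, -0.1],
    [0.67, 0.26, -0.1],
    [0.64, 0.32, -0.1],
    [0.61, 0.38, -0.1],
    [0.57, 0.44, -0.1],
    [0.53, 0.49, -0.1],
    [0, 0, 0],
    [0, 0, 0],
  ],
  dr=[
    [0, 0, -0.68],
    [0, 0, -0.68],
    [0, 0, -0.68],
    [0, 0, -0.68],
    [0, 0, -0.68],
    [0, 0, -0.68],
    [0, 0, 0],
    [0, 0, 0],
  ],
)

```text
time: 2.35
tool_pos: [588.3, -6.8, 332.3]
tcp_rot: [-3.141, 0.0, 1.749]
contact_force: [-0.8, 0.1, 1.1]
grip_width: 91.6
```

```bash
python3 -c "
from plan import *
from plant import capture
st()
c=capture('wrist');cv2.imwrite('pics/w1.png',c['image'])
plan([590.6,-8.5,243],1.74,4)"
```

```text
2.35 [588.3  -6.8 332.3] [-3.141  0.     1.749] [-0.8  0.1  1.1] 91.6 [-0.14  0.42  1.18 -0.    1.54 -0.32]
xyz [[-0.01, 0.01, 0.37], [-0.01, 0.01, 0.37], [-0.01, 0.01, 0.37], [-0.01, 0.01, 0.37]] 
dr [[-0.0, 0.0, 0.01], [-0.0, 0.0, 0.01], [-0.0, 0.0, 0.01], [-0.0, 0.0, 0.01]]
```

View pics/w1.png

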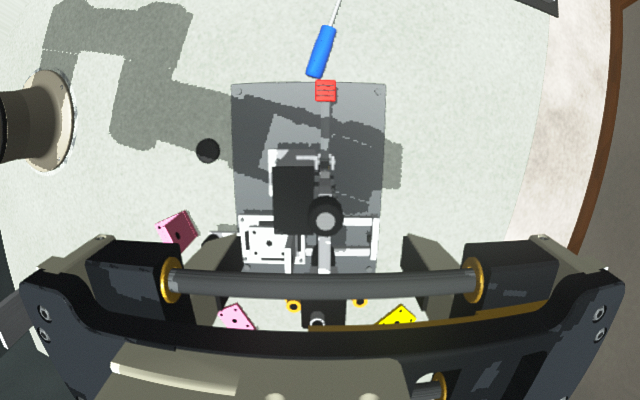

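The wrist view shows the lift knob at (325,220), between the jaws, and the red pad at (325,91). I'll go down and grip.

Call:
carry_out(
  xyz=[
    [-0.01, 0.01, 0.37],
    [-0.01, 0.01, 0.37],
    [-0.01, 0.01, 0.37],
    [-0.01, 0.01, 0.37],
    [0, 0, 0],
  ],
  dr=[
    [0, 0, 0.01],
    [0, 0, 0.01],
    [0, 0, 0.01],
    [0, 0, 0.01],
    [0, 0, 0],
  ],
)

```text
time: 3.02
tool_pos: [590.1, -9.5, 242.5]
tcp_rot: [-3.138, -0.001, 1.741]
contact_force: [-0.6, -0.0, 0.9]
grip_width: 92.4
```

Call:
carry_out(
  xyz=[
    [0, 0, 0],
    [0, 0, 0],
    [0, 0, 0],
    [0, 0, 0],
    [0, 0, 0],
    [0, 0, 0],
  ],
  dr=[
    [0, 0, 0],
    [0, 0, 0],
    [0, 0, 0],
    [0, 0, 0],
    [0, 0, 0],
    [0, 0, 0],
  ],
  gripper=-1,
)

```text
time: 3.78
tool_pos: [591.4, -8.4, 243.9]
tcp_rot: [-3.142, 0.0, 1.744]
contact_force: [-0.7, 0.1, 0.3]
grip_width: 36.1
```

Call:
carry_out(
  xyz=[
    [0, 0, 0],
    [0, 0, 0],
    [0, 0, 0],
  ],
  dr=[
    [0, 0, 0],
    [0, 0, 0],
    [0, 0, 0],
  ],
)

```text
time: 4.15
tool_pos: [591.2, -8.4, 243.8]
tcp_rot: [-3.141, -0.0, 1.743]
contact_force: [-0.8, -0.3, 0.4]
grip_width: 27.3
```

Call:
carry_out(
  xyz=[
    [0, 0, -0.03],
    [0, 0, -0.06],
    [0, 0, -0.06],
    [0, 0, -0.06],
    [0, 0, -0.06],
    [0, 0, -0.06],
    [0, 0, -0.06],
    [0, 0, -0.06],
  ],
  dr=[
    [0, 0, 0],
    [0, 0, 0],
    [0, 0, 0],
    [0, 0, 0],
    [0, 0, 0],
    [0, 0, 0],
    [0, 0, 0],
    [0, 0, 0],
  ],
)

```text
time: 5.15
tool_pos: [591.2, -8.4, 270.4]
tcp_rot: [-3.14, -0.0, 1.743]
contact_force: [4.5, -2.1, -20.0]
grip_width: 27.2
```

Call:
carry_out(
  xyz=[
    [0, 0, -0.06],
    [0, 0, -0.06],
    [0, 0, -0.06],
    [0, 0, -0.06],
    [0, 0, -0.06],
    [0, 0, -0.06],
    [0, 0, -0.06],
    [0, 0, -0.03],
  ],
  dr=[
    [0, 0, 0],
    [0, 0, 0],
    [0, 0, 0],
    [0, 0, 0],
    [0, 0, 0],
    [0, 0, 0],
    [0, 0, 0],
    [0, 0, 0],
  ],
)

```text
time: 6.15
tool_pos: [591.2, -8.4, 298.5]
tcp_rot: [3.142, 0.0, 1.743]
contact_force: [0.1, -1.6, -15.3]
grip_width: 27.6
```

```bash
python3 -c "
from plan import *
from plant import capture
st()
for n in ['scene','top']:
  c=capture(n);i=c['image'];cv2.imwrite('pics/%s2.png'%n,cv2.resize(cv2.convertScaleAbs(i[130:280,210:410],alpha=1.7),None,fx=4,fy=4,interpolation=cv2.INTER_CUBIC))"
```

```text
6.15 [591.2  -8.4 298.5] [3.142 0.    1.743] [  0.1  -1.6 -15.3] 27.6 [-0.14  0.44  1.24 -0.    1.46 -0.32]
```

View pics/scene2.png

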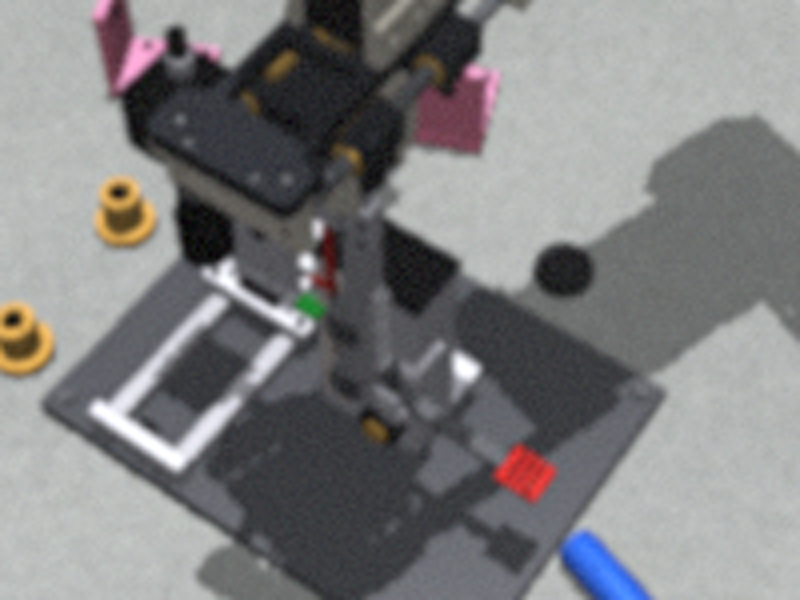

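Call:
carry_out(
  xyz=[
    [0, 0, 0],
    [0, 0, 0],
    [0, 0, 0],
    [0, 0, 0],
    [0, 0, 0],
  ],
  dr=[
    [0, 0, 0],
    [0, 0, 0],
    [0, 0, 0],
    [0, 0, 0],
    [0, 0, 0],
  ],
  gripper=1,
)

```text
time: 6.88
tool_pos: [591.5, -8.4, 298.1]
tcp_rot: [3.141, 0.0, 1.743]
contact_force: [0.1, 0.3, -0.3]
grip_width: 72.9
```

Call:
carry_out(
  xyz=[
    [0, 0, -0.3],
    [0, 0, -0.5],
    [0, 0, -0.4],
    [0, 0, 0],
  ],
  dr=[
    [0, 0, 0],
    [0, 0, 0],
    [0, 0, 0],
    [0, 0, 0],
  ],
)

```text
time: 7.38
tool_pos: [592.0, -8.5, 371.6]
tcp_rot: [3.138, 0.001, 1.743]
contact_force: [-0.1, 0.1, -0.3]
grip_width: 92.1
```

```bash
python3 -c "
from plan import *
from plant import capture
st()
for n in ['scene','top','wrist']:
  c=capture(n);i=c['image'];cv2.imwrite('pics/%s3r.png'%n,i)
  if n!='wrist': i=cv2.resize(cv2.convertScaleAbs(i[130:280,210:410],alpha=1.7),None,fx=4,fy=4,interpolation=cv2.INTER_CUBIC)
  cv2.imwrite('pics/%s3.png'%n,i)"
```

```text
7.38 [592.   -8.5 371.6] [3.138e+00 1.000e-03 1.743e+00] [-0.1  0.1 -0.3] 92.1 [-0.14  0.41  1.08 -0.    1.64 -0.32]
```

View pics/scene3.png

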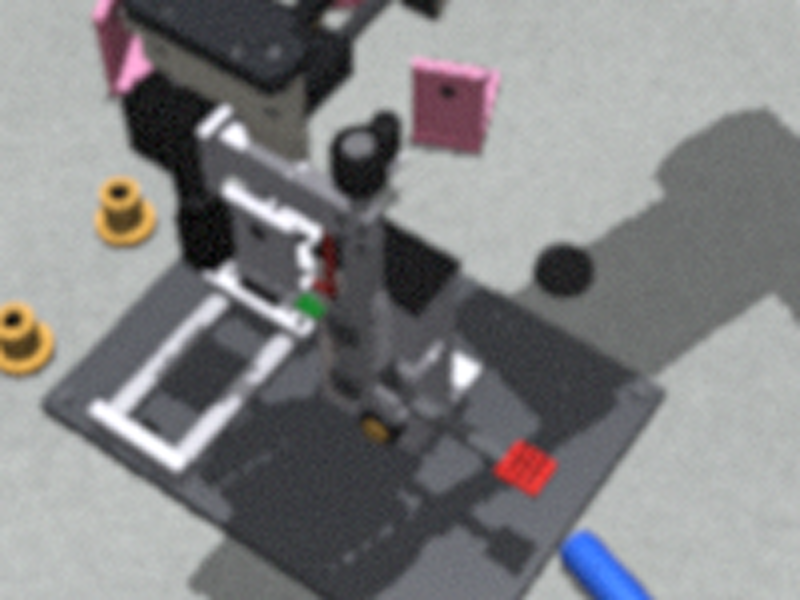

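View pics/wrist3.png

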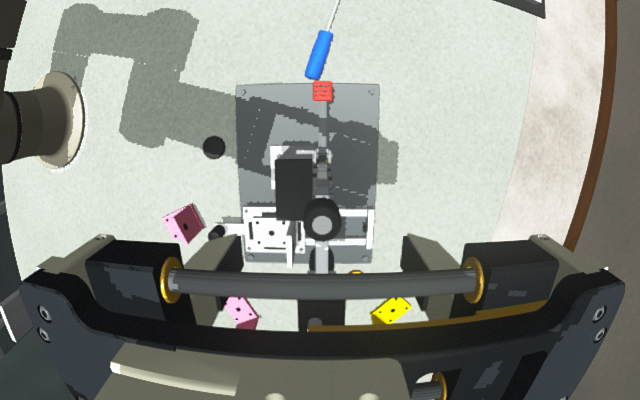

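```bash
python3 -c "
from plan import *
from plant import capture
S=capture('scene')
for z in (248+4,292,298,302,308,312): print(z,proj(S,[590.5,-8.8,z]))
print('now',(357.5/4-.5+210,146.5/4-.5+130),'before',(316.5/3.5-.5+210,148.5/3.5-.5+140))
for z in (115,120,125): print(z,proj(S,[*s2w([-10,60]),z]))
"
```

```text
252 [300.31095604 182.61785834]
292 [299.86453814 169.71097087]
298 [299.79430844 167.68048129]
302 [299.74698994 166.31240318]
308 [299.67525131 164.23828746]
312 [299.62691067 162.8406569 ]
now (298.875, 166.125) before (299.92857142857144, 181.92857142857144)
115 [286.28925406 206.11620717]
120 [286.18188626 204.8830578 ]
125 [286.07357756 203.63910191]
```

```bash
python3 -c "
from plan import *
from plant import capture
T=capture('top')
print('pink',w2s(onz(T,(354,267),10)),w2s(onz(T,(355,255),60)), 'start',s2w([-208,0]))
t=s2w([-208,0])
plan([t[0],t[1],340],3.31,12)
print('down');plan([t[0],t[1],70],3.31,6,[t[0],t[1],340,3.31])
"
```

```text
pink [-256.90843532   -4.853692     10.        ] [-223.35662701   -6.77577614   60.        ] start [ 404.25628818 -151.54390137]
xyz [[-0.15, -0.29, 0.04], [-0.11, -0.31, 0.04], [-0.07, -0.32, 0.04], [-0.03, -0.33, 0.04], [0.01, -0.33, 0.04], [0.06, -0.32, 0.04], [0.1, -0.31, 0.04], [0.14, -0.3, 0.04]] 
dr [[-0.0, -0.0, -0.93], [-0.0, -0.0, -0.93], [-0.0, -0.0, -0.93], [-0.0, -0.0, -0.93], [-0.0, -0.0, -0.93], [-0.0, -0.0, -0.93], [-0.0, -0.0, -0.93], [-0.0, -0.0, -0.93]]
xyz [[0.17, -0.28, 0.04], [0.21, -0.25, 0.04], [0.24, -0.22, 0.04], [0.27, -0.19, 0.04]] 
dr [[-0.0, -0.0, -0.93], [-0.0, -0.0, -0.93], [-0.0, -0.0, -0.93], [-0.0, -0.0, -0.93]]
down
xyz [[0.0, -0.0, 0.75], [0.0, -0.0, 0.75], [0.0, -0.0, 0.75], [0.0, -0.0, 0.75], [0.0, -0.0, 0.75], [0.0, -0.0, 0.75]] 
dr [[0.0, 0.0, 0.0], [0.0, 0.0, 0.0], [0.0, 0.0, 0.0], [0.0, 0.0, 0.0], [0.0, 0.0, 0.0], [0.0, 0.0, 0.0]]
```

The pink look-alike sits close behind the slide knob, so I'll map its extent before lowering.

```bash
python3 -c "
import cv2
a=cv2.imread('pics/top3r.png')[220:295,320:440];cv2.imwrite('pics/t4.png',cv2.resize(cv2.convertScaleAbs(a,alpha=1.4),None,fx=6,fy=6,interpolation=cv2.INTER_CUBIC))
a=cv2.imread('pics/scene0.png')[100:200,220:350];cv2.imwrite('pics/s4.png',cv2.resize(cv2.convertScaleAbs(a,alpha=1.6),None,fx=6,fy=6,interpolation=cv2.INTER_CUBIC))
"
```

```text
(no output)
```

View pics/t4.png

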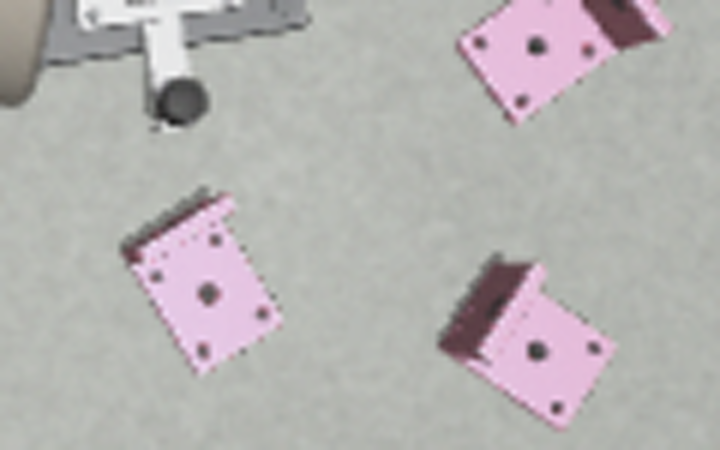

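View pics/s4.png

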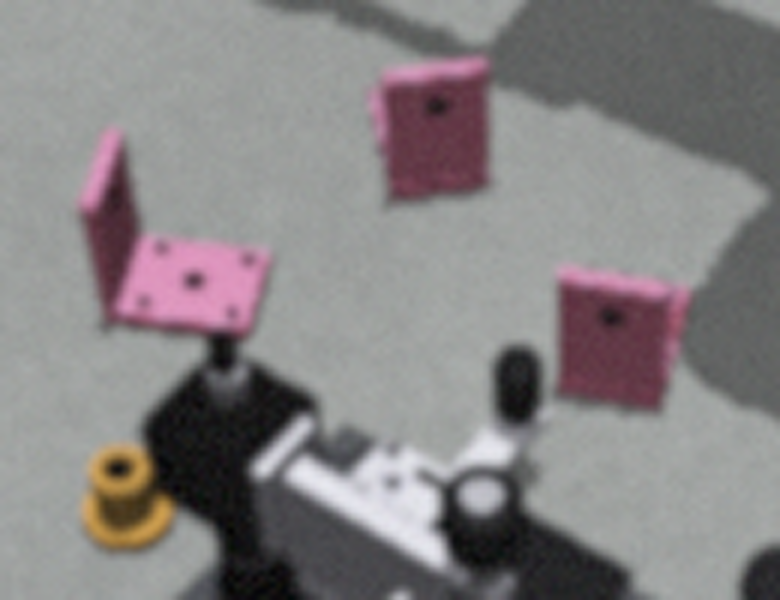

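```bash
python3 -c "
from plan import *
from plant import capture
T=capture('top');S=capture('scene')
s=lambda u,v:(u/6-.5+220,v/6-.5+100)
t=lambda u,v:(u/6-.5+320,v/6-.5+220)
for p in((558,402),(660,408)): print('bottom',w2s(onz(S,s(*p),0)).round(0))
for p in((560,270),(680,288)): print('top far edge z80',w2s(onz(S,s(*p),80)).round(0))
for p in((205,187),(125,245),(232,198),(135,262)): print('top leg T z80',w2s(onz(T,t(*p),80)).round(0), 'z0',w2s(onz(T,t(*p),0)).round(0))
for p in((280,322),(203,375)): print('foot T z10',w2s(onz(T,t(*p),10)).round(0))
print('knob',w2s(onz(T,t(184,101),77)))
"
```

```text
bottom [-214.  -11.    0.]
bottom [-238.   30.    0.]
top far edge z80 [-222.  -15.   80.]
top far edge z80 [-243.   33.   80.]
top leg T z80 [-211.   -2.   80.] z0 [-210.  -13.    0.]
top leg T z80 [-232.   38.   80.] z0 [-232.   30.    0.]
top leg T z80 [-218.  -14.   80.] z0 [-217.  -25.    0.]
top leg T z80 [-240.   35.   80.] z0 [-241.   27.    0.]
foot T z10 [-280.  -37.   10.]
foot T z10 [-299.    4.   10.]
knob [-170.70868148    0.19883343   77.        ]
```

```bash
python3 -c "
from plan import *
t=s2w([-195,8]);print(t)
plan([t[0],t[1],340],3.31,12)
"
```

```text
[ 415.72752396 -141.47361093]
xyz [[-0.14, -0.27, 0.04], [-0.1, -0.29, 0.04], [-0.07, -0.3, 0.04], [-0.03, -0.3, 0.04], [0.01, -0.31, 0.04], [0.05, -0.3, 0.04], [0.09, -0.29, 0.04], [0.13, -0.28, 0.04]] 
dr [[-0.0, -0.0, -0.93], [-0.0, -0.0, -0.93], [-0.0, -0.0, -0.93], [-0.0, -0.0, -0.93], [-0.0, -0.0, -0.93], [-0.0, -0.0, -0.93], [-0.0, -0.0, -0.93], [-0.0, -0.0, -0.93]]
xyz [[0.16, -0.26, 0.04], [0.2, -0.23, 0.04], [0.23, -0.21, 0.04], [0.25, -0.18, 0.04]] 
dr [[-0.0, -0.0, -0.93], [-0.0, -0.0, -0.93], [-0.0, -0.0, -0.93], [-0.0, -0.0, -0.93]]
```

Call:
carry_out(
  xyz=[
    [-0.14, -0.27, 0],
    [-0.1, -0.29, 0],
    [-0.07, -0.3, 0],
    [-0.03, -0.3, 0],
    [0.01, -0.31, 0],
    [0.05, -0.3, 0],
    [0.09, -0.29, 0],
    [0.13, -0.28, 0],
  ],
  dr=[
    [0, 0, -0.93],
    [0, 0, -0.93],
    [0, 0, -0.93],
    [0, 0, -0.93],
    [0, 0, -0.93],
    [0, 0, -0.93],
    [0, 0, -0.93],
    [0, 0, -0.93],
  ],
  gripper=-1,
)

```text
time: 8.72
tool_pos: [474.2, -97.9, 369.5]
tcp_rot: [-3.142, -0.001, 2.787]
contact_force: [-0.4, 0.2, 0.2]
grip_width: 16.2
```

Call:
carry_out(
  xyz=[
    [0.16, -0.26, 0],
    [0.2, -0.23, 0],
    [0.23, -0.21, 0.5],
    [0.25, -0.18, 0.9],
    [0, 0, 0.9],
    [0, 0, 0.7],
    [0, 0, 0],
    [0, 0, 0],
  ],
  dr=[
    [0, 0, -0.93],
    [0, 0, -0.93],
    [0, 0, -0.93],
    [0, 0, -0.93],
    [0, 0, 0],
    [0, 0, 0],
    [0, 0, 0],
    [0, 0, 0],
  ],
)

```text
time: 9.72
tool_pos: [416.7, -142.4, 191.3]
tcp_rot: [-3.14, 0.002, -2.981]
contact_force: [-0.1, -0.9, 1.0]
grip_width: 0.7
```

```bash
python3 -c "
from plan import *
from plant import capture
st()
from plant import get_obs
print(w2s(get_obs()['tool_pos']))
c=capture('wrist');cv2.imwrite('pics/w5.png',c['image'])
t=s2w([-195,8]);plan([t[0],t[1],190],TH+np.pi,2)"
```

```text
9.72 [ 416.7 -142.4  191.3] [-3.140e+00  2.000e-03 -2.981e+00] [-0.1 -0.9  1. ] 0.7 [-0.5   0.25  1.83 -0.    1.06 -2.23]
[-194.1881015     6.90371497  191.31703458]
xyz [[0.01, 0.01, 0.01], [0.01, 0.01, 0.01]] 
dr [[-0.01, 0.01, -0.03], [-0.01, 0.01, -0.03]]
```

View pics/w5.png

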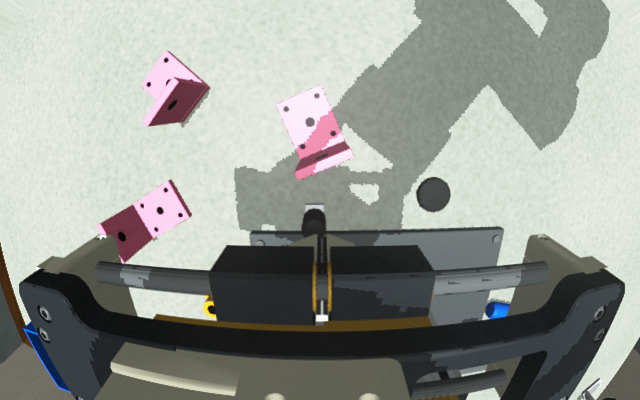

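Call:
carry_out(
  xyz=[
    [0.01, 0.01, 0.4],
    [0.01, 0.01, 0.5],
    [0, 0, 0.3],
    [0, 0, 0.12],
    [0, 0, 0],
  ],
  dr=[
    [0, 0, -0.03],
    [0, 0, -0.03],
    [0, 0, 0],
    [0, 0, 0],
    [0, 0, 0],
  ],
)

```text
time: 10.4
tool_pos: [415.1, -141.3, 111.6]
tcp_rot: [-3.141, 0.001, -2.973]
contact_force: [0.3, -0.0, 0.4]
grip_width: 0.6
```

```bash
python3 -c "
from plan import *
from plant import capture
st()
from plant import get_obs
print(w2s(get_obs()['tool_pos']))
c=capture('wrist');cv2.imwrite('pics/w6.png',cv2.resize(c['image'][80:350,180:480],None,fx=2.5,fy=2.5))
c=capture('scene');cv2.imwrite('pics/s6.png',cv2.resize(cv2.convertScaleAbs(c['image'][60:260,210:400],alpha=1.7),None,fx=3,fy=3))"
```

```text
10.4 [ 415.1 -141.3  111.6] [-3.141e+00  1.000e-03 -2.973e+00] [ 0.3 -0.   0.4] 0.6 [-0.5   0.36  1.94 -0.    0.84 -2.24]
[-195.56067578    8.25121388  111.57165493]
```

View pics/w6.png

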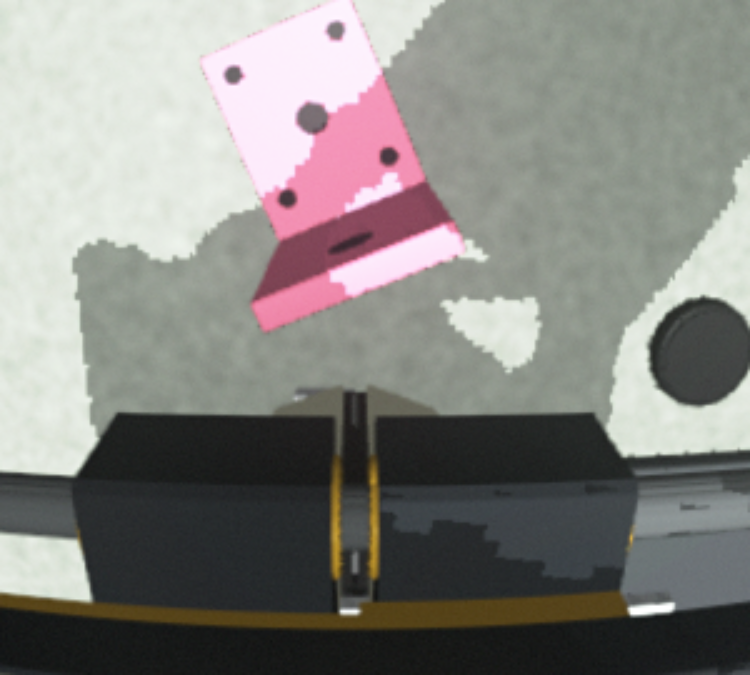

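View pics/s6.png

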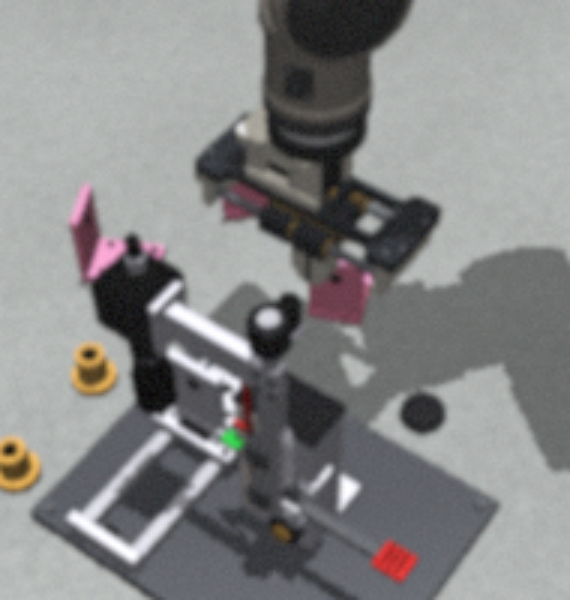

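Call:
carry_out(
  xyz=[
    [0, 0, 0.2],
    [0, 0, 0.25],
    [0, 0, 0.2],
    [0, 0, 0],
  ],
  dr=[
    [0, 0, 0],
    [0, 0, 0],
    [0, 0, 0],
    [0, 0, 0],
  ],
)

```text
time: 11.0
tool_pos: [413.9, -140.7, 70.8]
tcp_rot: [3.14, -0.002, -2.973]
contact_force: [-0.3, 0.9, -0.1]
grip_width: 0.6
```

Call:
carry_out(
  xyz=[
    [-0.03, 0, 0],
    [-0.06, 0, 0],
    [-0.08, 0, 0],
    [-0.08, 0, 0],
    [-0.08, 0, 0],
    [-0.08, 0, 0],
    [-0.08, 0, 0],
    [-0.08, 0, 0],
  ],
  dr=[
    [0, 0, 0],
    [0, 0, 0],
    [0, 0, 0],
    [0, 0, 0],
    [0, 0, 0],
    [0, 0, 0],
    [0, 0, 0],
    [0, 0, 0],
  ],
)

```text
time: 12.0
tool_pos: [448.5, -135.2, 71.7]
tcp_rot: [-3.141, 0.0, -2.973]
contact_force: [-1.4, -0.4, 1.2]
grip_width: 0.2
```

```bash
python3 -c "
from plan import *
from plant import capture
st()
from plant import get_obs
print(w2s(get_obs()['tool_pos']))
c=capture('scene');cv2.imwrite('pics/s7.png',cv2.resize(cv2.convertScaleAbs(c['image'][60:260,210:400],alpha=1.7),None,fx=3,fy=3))
c=capture('top');cv2.imwrite('pics/t7.png',cv2.resize(cv2.convertScaleAbs(c['image'][130:290,240:420],alpha=1.5),None,fx=4,fy=4))"
```

```text
12.0 [ 448.5 -135.2   71.7] [-3.141  0.    -2.973] [-1.4 -0.4  1.2] 0.2 [-0.46  0.48  1.9  -0.    0.77 -2.2 ]
[-161.62867916    8.65274099   71.71960755]
```

View pics/t7.png

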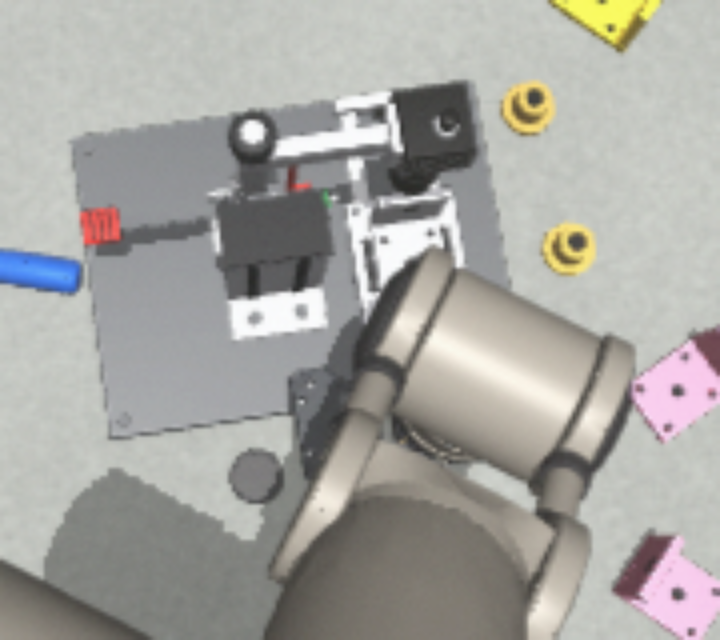

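View pics/s7.png

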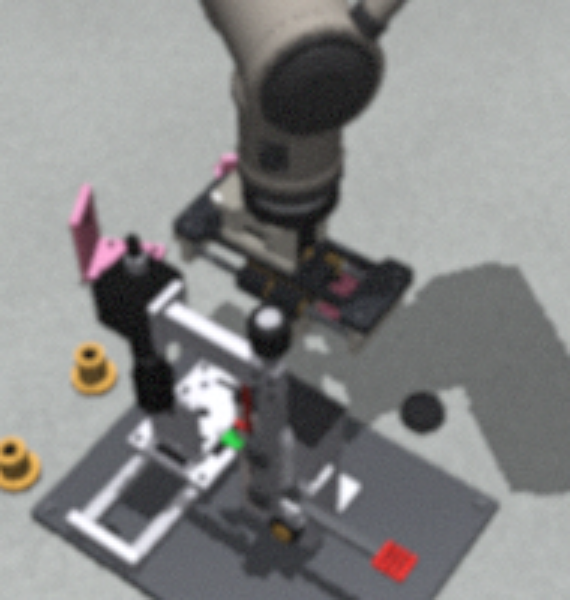

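```bash
python3 -c "
from plan import *
from plant import capture
T=capture('top');S=capture('scene')
for a,b in(((340,207),(316,88)),((342,204),(316,88)),((336,212),(314,85))):
  p=tri([(T,a),(S,b)]);print(p,w2s(p),proj(T,p)-a,proj(S,p)-b)
# front edge of wrist at px (240+430/4,130+255/4) for heights
for z in (250,300,350,400): print(z,w2s(onz(T,(240+430/4,130+252/4),z)))
# camera head extents
for z in (211,265,290): print('cam',proj(T,[*s2w([-22,0]),z]))
"
```

```text
[477.52873532 -84.53987622 372.43502131] [-124.51232412   53.74196566  372.43502131] [-1.6726678   1.18774216] [-2.19204729 -0.51809006]
[481.39003335 -85.50243459 375.31232965] [-120.86761578   52.14439182  375.31232965] [-3.06580403  2.1479517 ] [-3.99597005 -0.99049118]
[472.00457502 -83.23677756 374.64919464] [-129.73905      55.95459979  374.64919464] [ 1.77787705 -1.31487814] [2.36818808 0.49891908]
250 [-76.38166703  12.10063803 250.        ]
300 [-84.33489308  19.27502905 300.        ]
350 [-92.28811913  26.44942008 350.        ]
400 [-100.24134518   33.62381111  400.        ]
cam [346.87873512 173.94244009]
cam [349.4522766  168.89035581]
cam [350.74380101 166.35498183]
```

Call:
carry_out(
  xyz=[
    [-0.08, 0, 0],
    [-0.08, 0, 0],
    [-0.08, 0, 0],
    [-0.08, 0, 0],
    [-0.08, 0, 0],
    [-0.08, 0, 0],
    [-0.08, 0, 0],
    [-0.07, 0, 0],
  ],
  dr=[
    [0, 0, 0],
    [0, 0, 0],
    [0, 0, 0],
    [0, 0, 0],
    [0, 0, 0],
    [0, 0, 0],
    [0, 0, 0],
    [0, 0, 0],
  ],
)

```text
time: 13.2
tool_pos: [485.8, -128.9, 71.7]
tcp_rot: [-3.141, 0.0, -2.973]
contact_force: [-2.5, 1.2, -1.0]
grip_width: 0.1
```

Call:
carry_out(
  xyz=[
    [-0.06, 0, 0],
    [-0.05, 0, 0],
    [-0.03, 0, 0],
    [-0.02, 0, 0],
  ],
  dr=[
    [0, 0, 0],
    [0, 0, 0],
    [0, 0, 0],
    [0, 0, 0],
  ],
)

```text
time: 13.7
tool_pos: [495.0, -127.4, 71.8]
tcp_rot: [-3.141, 0.0, -2.973]
contact_force: [-1.5, 0.6, -1.0]
grip_width: 0.4
```

```bash
python3 -c "
from plan import *
from plant import capture
st()
from plant import get_obs
print(w2s(get_obs()['tool_pos']))"
```

```text
13.7 [ 495.  -127.4   71.8] [-3.141  0.    -2.973] [-1.5  0.6 -1. ] 0.4 [-0.4   0.53  1.78 -0.    0.83 -2.14]
[-114.46089084    8.57074409   71.75117501]
```

Call:
carry_out(
  xyz=[
    [-0.02, 0, 0],
    [-0.02, 0, 0],
    [-0.02, 0, 0],
    [0, 0, 0],
  ],
  dr=[
    [0, 0, 0],
    [0, 0, 0],
    [0, 0, 0],
    [0, 0, 0],
  ],
)

```text
time: 14.2
tool_pos: [497.8, -126.9, 71.7]
tcp_rot: [3.141, -0.002, -2.973]
contact_force: [-4.4, -1.5, 1.8]
grip_width: 0.7
```

Call:
carry_out(
  xyz=[
    [-0.02, 0, 0],
    [-0.01, 0, 0],
    [0, 0, 0],
  ],
  dr=[
    [0, 0, 0],
    [0, 0, 0],
    [0, 0, 0],
  ],
)

```text
time: 14.58
tool_pos: [497.9, -126.8, 71.7]
tcp_rot: [3.141, -0.005, -2.973]
contact_force: [-11.8, -3.7, 6.5]
grip_width: 0.7
```

Call:
carry_out(
  xyz=[
    [0.2, 0, 0],
    [0.15, 0, 0],
    [0, 0, -0.6],
    [0, 0, -0.9],
    [0, 0, -0.9],
    [0, 0, -0.9],
    [0, 0, -0.9],
    [0, 0, -0.8],
  ],
  dr=[
    [0, 0, 0],
    [0, 0, 0],
    [0, 0, 0],
    [0, 0, 0],
    [0, 0, 0],
    [0, 0, 0],
    [0, 0, 0],
    [0, 0, 0],
  ],
)

```text
time: 15.58
tool_pos: [479.3, -129.8, 374.1]
tcp_rot: [-3.14, 0.002, -2.973]
contact_force: [1.5, 0.0, 0.1]
grip_width: 0.6
```

```bash
python3 -c "
from plan import *
from plant import capture
st()
from plant import get_obs
print(w2s(get_obs()['tool_pos']))
for n in ('top','scene'):
  c=capture(n);cv2.imwrite('pics/%s8r.png'%n,c['image'])
  i=c['image'][130:290,240:420] if n=='top' else c['image'][120:280,210:390]
  cv2.imwrite('pics/%s8.png'%n,cv2.resize(cv2.convertScaleAbs(i,alpha=1.6),None,fx=4,fy=4))
t=s2w([0,217]);plan([t[0],t[1],380],TH+np.pi/2,14)"
```

```text
15.57 [ 479.3 -129.8  374.1] [-3.140e+00  2.000e-03 -2.973e+00] [1.5 0.  0.1] 0.6 [-0.42  0.22  1.35  0.    1.57 -2.16]
[-130.33636983    8.77494176  374.0553002 ]
xyz [[-0.15, 0.25, -0.0], [-0.12, 0.26, -0.0], [-0.09, 0.28, -0.0], [-0.06, 0.29, -0.0], [-0.03, 0.29, -0.0], [0.0, 0.29, -0.0], [0.04, 0.29, -0.0], [0.07, 0.28, -0.0]] 
dr [[0.0, 0.01, 0.8], [0.0, 0.01, 0.8], [0.0, 0.01, 0.8], [0.0, 0.01, 0.8], [0.0, 0.01, 0.8], [0.0, 0.01, 0.8], [0.0, 0.01, 0.8], [0.0, 0.01, 0.8]]
xyz [[0.1, 0.28, -0.0], [0.13, 0.26, -0.0], [0.16, 0.25, -0.0], [0.18, 0.23, -0.0], [0.21, 0.2, -0.0], [0.23, 0.18, -0.0]] 
dr [[0.0, 0.01, 0.8], [0.0, 0.01, 0.8], [0.0, 0.01, 0.8], [0.0, 0.01, 0.8], [0.0, 0.01, 0.8], [0.0, 0.01, 0.8]]
```

View pics/top8.png

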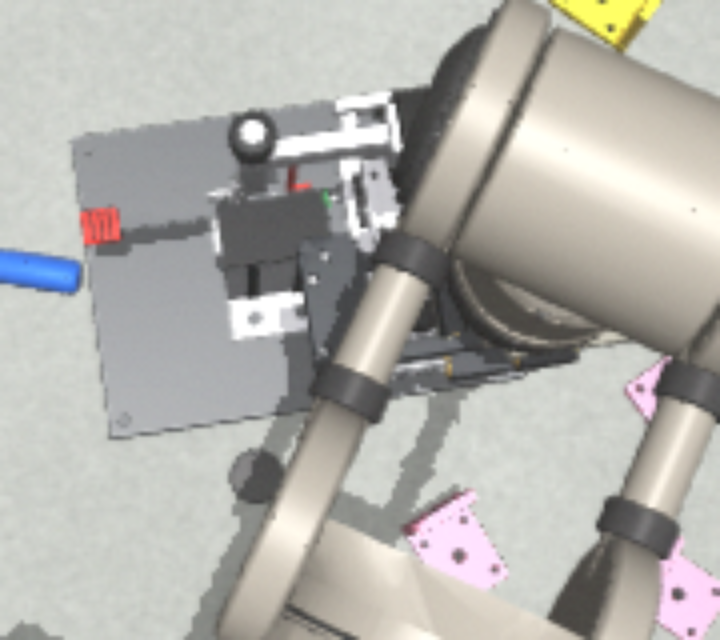

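View pics/scene8.png

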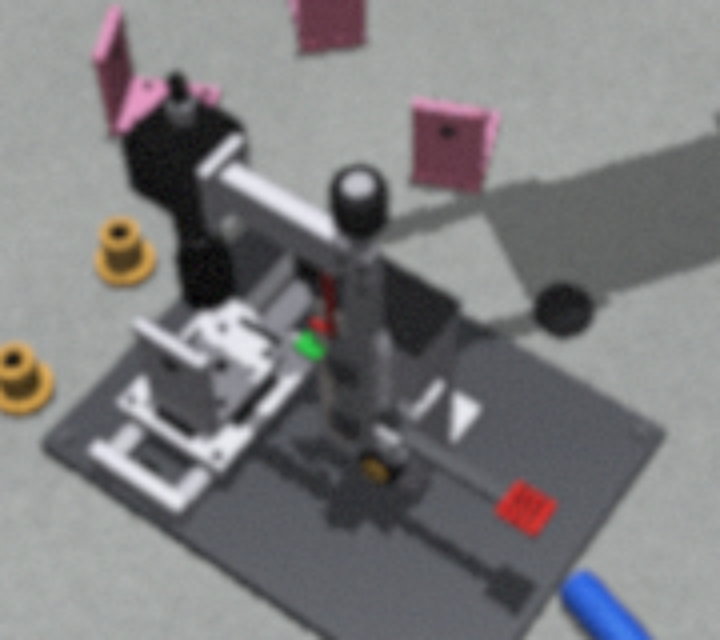

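```bash
python3 -c "
from plan import *
from plant import capture
c=S=capture('scene')
im=c['image'];cv2.imwrite('pics/s9.png',cv2.resize(cv2.convertScaleAbs(im[182:216,272:306],alpha=1.7),None,fx=18,fy=18,interpolation=cv2.INTER_NEAREST))
im=im.astype(int);b,g,r=im[...,0],im[...,1],im[...,2]
for nm,m in(('green',(g>r*1.5)&(g>b*1.4)&(g>60)),('red',(r>g*1.6)&(r>b*1.6)&(r>50))):
  k,l,st,ce=cv2.connectedComponentsWithStats(m.astype(np.uint8),connectivity=8)
  print(nm,[(st[i].tolist(),ce[i].round(1).tolist()) for i in range(1,k) if 270<ce[i][0]<310 and 180<ce[i][1]<220])
print(w2s(onz(S,(289.5,200.8),154)),w2s(onz(S,(290.3,213.6),104)))
p0=proj(S,[*s2w([-8,70]),120])
for d in([1,0,0],[0,1,0],[0,0,1]): print(d,proj(S,[*s2w([-8+10*d[0],70+10*d[1]]),120+10*d[2]])-p0)
"
```

```text
green [([284, 203, 8, 7, 38], [287.1, 206.2])]
red [([287, 199, 6, 5, 18], [289.5, 200.7])]
[ -5.42346376  74.48271962 154.        ] [ -4.57640772  74.75769096 104.        ]
[1, 0, 0] [-2.7085779  3.0839047]
[0, 1, 0] [3.60440115 2.1664992 ]
[0, 0, 1] [-0.19168897 -2.48583535]
```

View pics/s9.png

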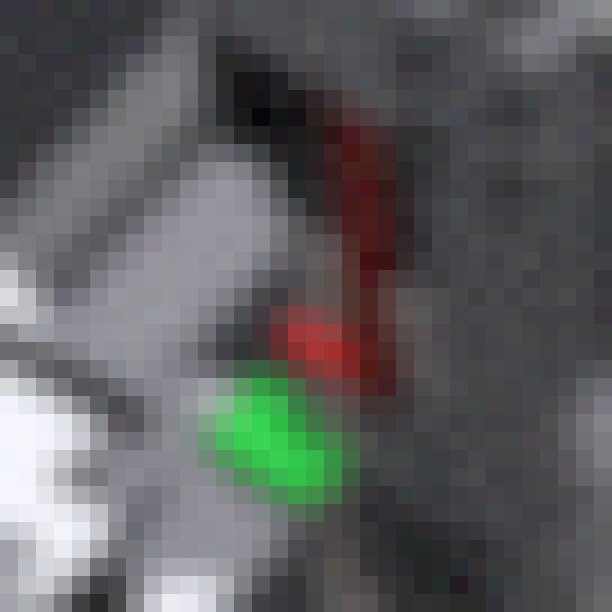

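```bash
python3 -c "
from plan import *
from plant import capture
T=capture('top');S=capture('scene')
for z in range(108,140,4): print(z,w2s(onz(S,(287.1,206.2),z)).round(1),w2s(onz(T,(321.6,179.8),z)).round(1), proj(T,onz(S,(287.1,206.2),z)).round(1))
im=T['image'];cv2.imwrite('pics/t9.png',cv2.resize(cv2.convertScaleAbs(im[165:195,300:340],alpha=1.7),None,fx=18,fy=18,interpolation=cv2.INTER_NEAREST))
# bias check top/scene at tips
print(proj(T,[*s2w([-5,74.6]),154]))
"
```

```text
108 [-14.4  58.6 108. ] [ -6.8  56.6 108. ] [321.3 182.6]
112 [-12.4  60.3 112. ] [ -7.6  56.9 112. ] [320.7 181.7]
116 [-10.4  62.1 116. ] [ -8.4  57.3 116. ] [320.  180.8]
120 [ -8.4  63.8 120. ] [ -9.2  57.6 120. ] [319.3 179.8]
124 [ -6.4  65.6 124. ] [-10.   57.9 124. ] [318.6 178.9]
128 [ -4.3  67.3 128. ] [-10.8  58.3 128. ] [317.9 178. ]
132 [ -2.3  69.1 132. ] [-11.6  58.6 132. ] [317.3 177. ]
136 [ -0.3  70.8 136. ] [-12.4  58.9 136. ] [316.6 176.1]
[315.6777484  176.51338752]
```

View pics/t9.png

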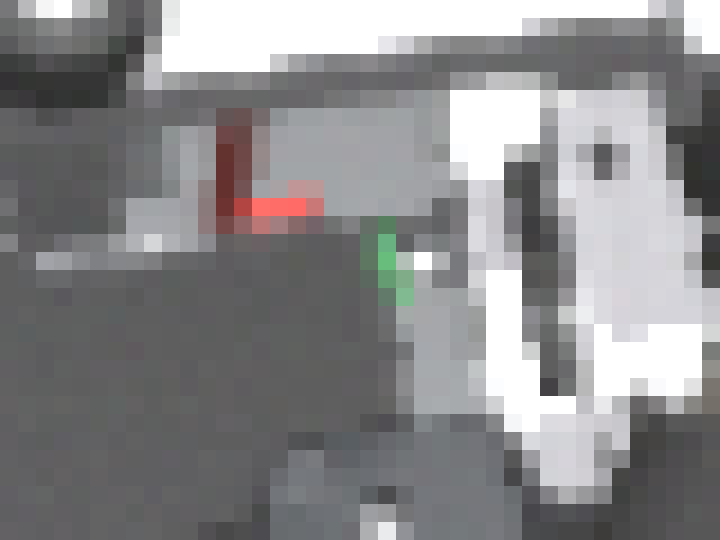

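```bash
python3 -c "
from plan import *
from plant import capture
T=capture('top');S=capture('scene')
for z in (114,120): print(w2s(onz(T,(321,176.8),z)).round(1), w2s(onz(T,(322.7,180.5),z)).round(1))
for px in ((354,267),(410,277),(413,225),(382,192),(372,157),(393,129)): print(w2s(onz(T,px,20)).round(0))
"
```

```text
[  0.6  57.4 114. ] [-10.3  54.4 114. ]
[ -0.7  57.9 120. ] [-11.5  54.9 120. ]
[-257.   -4.   20.]
[-309. -159.   20.]
[-163. -197.   20.]
[ -52. -124.   20.]
[  59. -113.   20.]
[ 137. -193.   20.]
```

The slide is home and the bracket is standing. The index height is still uncertain, about 116–122 mm. I'll lower to 0.024 first, which can't overshoot either candidate, then compare pointer and index close up.

Call:
carry_out(
  xyz=[
    [-0.15, 0.25, 0],
    [-0.12, 0.26, 0],
    [-0.09, 0.28, 0],
    [-0.06, 0.29, 0],
    [-0.03, 0.29, 0],
    [0, 0.29, 0],
    [0.04, 0.29, 0],
    [0.07, 0.28, 0],
  ],
  dr=[
    [0, 0, 0.8],
    [0, 0, 0.8],
    [0, 0, 0.8],
    [0, 0, 0.8],
    [0, 0, 0.8],
    [0, 0, 0.8],
    [0, 0, 0.8],
    [0, 0, 0.8],
  ],
)

```text
time: 16.92
tool_pos: [530.5, 0.9, 370.1]
tcp_rot: [-3.14, -0.002, 2.413]
contact_force: [0.0, -0.2, 0.3]
grip_width: 0.6
```

Call:
carry_out(
  xyz=[
    [0.1, 0.28, 0],
    [0.13, 0.26, 0],
    [0.16, 0.25, 0],
    [0.18, 0.23, 0],
    [0.21, 0.2, 0],
    [0.23, 0.18, 0],
    [0, 0, 0],
    [0, 0, 0],
  ],
  dr=[
    [0, 0, 0.8],
    [0, 0, 0.8],
    [0, 0, 0.8],
    [0, 0, 0.8],
    [0, 0, 0.8],
    [0, 0, 0.8],
    [0, 0, 0],
    [0, 0, 0],
  ],
)

```text
time: 17.92
tool_pos: [569.3, 97.9, 370.9]
tcp_rot: [-3.14, 0.0, 1.748]
contact_force: [-0.3, 0.2, -0.2]
grip_width: 0.3
```

```bash
python3 -c "
from plan import *
st()
from plant import get_obs
print(w2s(get_obs()['tool_pos']))
t=s2w([0,218]);plan([t[0],t[1],135],TH+np.pi/2,8)"
```

```text
17.93 [569.3  97.9 370.9] [-3.14   0.     1.748] [-0.3  0.2 -0.2] 0.3 [ 0.04  0.39  1.13 -0.    1.63 -0.14]
[ -3.37796711 218.17407406 370.86707325]
xyz [[-0.0, 0.01, 0.49], [-0.0, 0.01, 0.49], [-0.0, 0.01, 0.49], [-0.0, 0.01, 0.49], [-0.0, 0.01, 0.49], [-0.0, 0.01, 0.49], [-0.0, 0.01, 0.49], [-0.0, 0.01, 0.49]] 
dr [[-0.0, 0.0, 0.01], [-0.0, 0.0, 0.01], [-0.0, 0.0, 0.01], [-0.0, 0.0, 0.01], [-0.0, 0.0, 0.01], [-0.0, 0.0, 0.01], [-0.0, 0.0, 0.01], [-0.0, 0.0, 0.01]]
```

Call:
carry_out(
  xyz=[
    [0, 0.01, 0.5],
    [0, 0.01, 0.6],
    [0, 0.01, 0.7],
    [0, 0.01, 0.7],
    [0, 0.01, 0.6],
    [0, 0.01, 0.5],
    [0, 0, 0.32],
    [0, 0, 0],
  ],
  dr=[
    [0, 0, 0.01],
    [0, 0, 0.01],
    [0, 0, 0.01],
    [0, 0, 0.01],
    [0, 0, 0.01],
    [0, 0, 0.01],
    [0, 0, 0],
    [0, 0, 0],
  ],
)

```text
time: 18.92
tool_pos: [572.0, 98.2, 135.1]
tcp_rot: [-3.138, -0.0, 1.738]
contact_force: [0.0, 0.9, 0.2]
grip_width: 0.2
```

```bash
python3 -c "
from plan import *
from plant import capture
st()
from plant import get_obs
print(w2s(get_obs()['tool_pos']))
c=capture('scene');cv2.imwrite('pics/s10.png',cv2.resize(cv2.convertScaleAbs(c['image'][120:280,230:410],alpha=1.6),None,fx=4,fy=4))"
```

```text
18.93 [572.   98.2 135.1] [-3.138 -0.     1.738] [0.  0.9 0.2] 0.2 [ 0.04  0.55  1.52 -0.    1.07 -0.13]
[ -0.72317749 217.97623087 135.07207961]
```

View pics/s10.png

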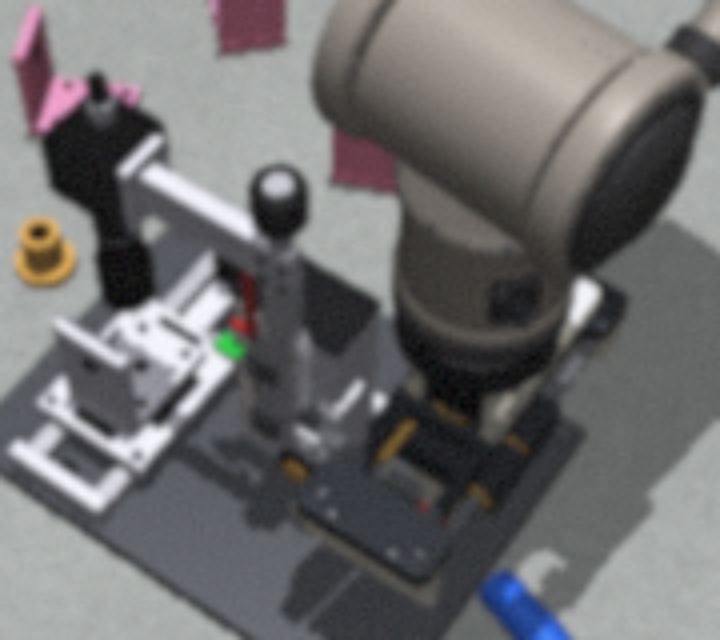

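Call:
carry_out(
  xyz=[
    [0, 0, 0.13],
    [0, 0, 0.28],
    [0, 0, 0],
    [0, 0, 0],
    [0, 0, 0],
    [0, 0, 0],
    [0, 0, 0],
    [0, 0, 0],
  ],
  dr=[
    [0, 0, 0],
    [0, 0, 0],
    [0, 0, 0],
    [0, 0, 0],
    [0, 0, 0],
    [0, 0, 0],
    [0, 0, 0],
    [0, 0, 0],
  ],
)

```text
time: 19.98
tool_pos: [573.0, 99.0, 111.9]
tcp_rot: [-3.141, 0.0, 1.738]
contact_force: [-1.6, 0.9, 2.6]
grip_width: 0.3
```

Call:
carry_out(
  xyz=[
    [0, 0, -0.5],
    [0, 0, -0.3],
    [0, 0, 0],
    [0, 0, 0],
  ],
  dr=[
    [0, 0, 0],
    [0, 0, 0],
    [0, 0, 0],
    [0, 0, 0],
  ],
)

```text
time: 20.48
tool_pos: [572.7, 98.9, 158.9]
tcp_rot: [-3.14, 0.0, 1.738]
contact_force: [0.5, 0.6, 1.2]
grip_width: 0.1
```

```bash
python3 -c "
from plan import *
from plant import capture
st()
S=c=capture('scene');cv2.imwrite('pics/s11.png',cv2.resize(cv2.convertScaleAbs(c['image'][120:280,230:410],alpha=1.6),None,fx=4,fy=4,interpolation=cv2.INTER_CUBIC))
for r in (4,14,24,34,44,54): print(r,(proj(S,[590.5,-8.8,248+r])-[230,120])*4+2)
"
```

```text
20.48 [572.7  98.9 158.9] [-3.14   0.     1.738] [0.5 0.6 1.2] 0.1 [ 0.04  0.53  1.49 -0.    1.13 -0.13]
4 [283.24382414 252.47143334]
14 [282.81108827 239.96012206]
24 [282.36941934 227.1905373 ]
34 [281.91853787 214.15459825]
44 [281.45815257 200.84388347]
54 [280.98795975 187.24961271]
```

View pics/s11.png

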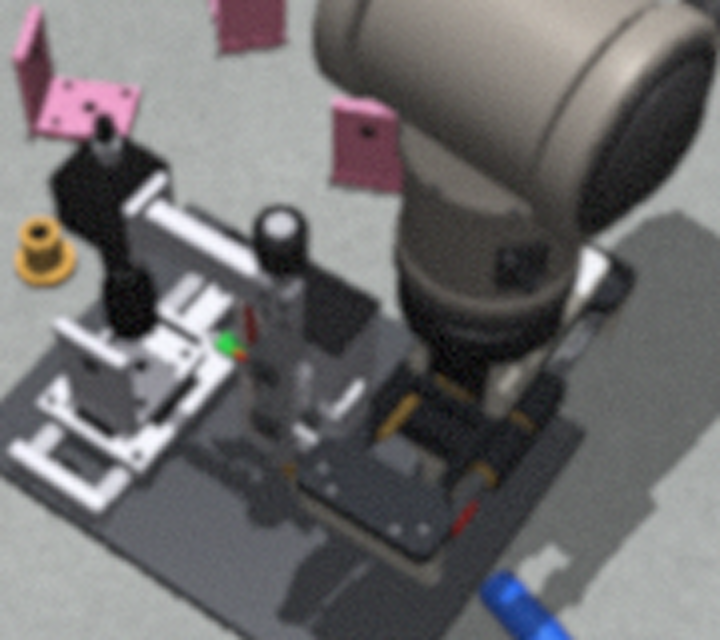

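```bash
python3 -c "
from plan import *
st()
o=get_obs()['tool_pos']
print('mid',s2w([-140,-190]))
t=s2w([-140,-190]);plan([t[0],t[1],370],1.35,8,[o[0],o[1],370,1.738])"
```

```text
20.52 [572.6  98.9 158.7] [-3.14  -0.     1.738] [ 0.5 -0.4 -0.6] 0.2 [ 0.04  0.53  1.49 -0.    1.13 -0.13]
mid [ 503.20971926 -327.41947807]
xyz [[-0.85, -0.29, -0.0], [-0.86, -0.25, -0.0], [-0.88, -0.21, -0.0], [-0.88, -0.16, -0.0], [-0.89, -0.12, -0.0], [-0.9, -0.08, -0.0], [-0.9, -0.03, -0.0], [-0.9, 0.01, 0.0]] 
dr [[-0.0, -0.0, 0.35], [-0.0, -0.0, 0.35], [-0.0, -0.0, 0.35], [-0.0, -0.0, 0.35], [-0.0, -0.0, 0.35], [-0.0, -0.0, 0.35], [-0.0, -0.0, 0.35], [-0.0, -0.0, 0.35]]
```

Call:
carry_out(
  xyz=[
    [0, 0, -0.7],
    [0, 0, -0.95],
    [0, 0, -0.95],
    [0, 0, -0.93],
  ],
  dr=[
    [0, 0, 0],
    [0, 0, 0],
    [0, 0, 0],
    [0, 0, 0],
  ],
)

```text
time: 21.02
tool_pos: [572.8, 98.9, 372.5]
tcp_rot: [-3.14, -0.0, 1.738]
contact_force: [0.8, 0.2, -0.5]
grip_width: 0.1
```

Call:
carry_out(
  xyz=[
    [-0.85, -0.29, 0],
    [-0.86, -0.25, 0],
    [-0.88, -0.21, 0],
    [-0.88, -0.16, 0],
    [-0.89, -0.12, 0],
    [-0.9, -0.08, 0],
    [-0.9, -0.03, 0],
    [-0.9, 0.01, 0],
  ],
  dr=[
    [0, 0, 0.35],
    [0, 0, 0.35],
    [0, 0, 0.35],
    [0, 0, 0.35],
    [0, 0, 0.35],
    [0, 0, 0.35],
    [0, 0, 0.35],
    [0, 0, 0.35],
  ],
)

```text
time: 22.02
tool_pos: [502.6, -328.8, 370.5]
tcp_rot: [-3.14, -0.001, 1.345]
contact_force: [0.6, 0.3, -0.3]
grip_width: 0.1
```

Call:
carry_out(
  xyz=[
    [0, 0, 0],
    [0, 0, 0],
    [0, 0, 0],
    [0, 0, 0],
    [0, 0, 0],
  ],
  dr=[
    [0, 0.8, 0],
    [0, 0.8, 0],
    [0, 0.8, 0],
    [0, 0.8, 0],
    [0, 0, 0],
  ],
)

```text
time: 22.65
tool_pos: [502.5, -328.6, 369.1]
tcp_rot: [-3.137, -0.448, 1.342]
contact_force: [-0.2, 0.3, -0.1]
grip_width: 0.8
```

```bash
cat >> h.py <<'E'
def fproj(c,p):
    P=c["pose"];q=P[:3,:3].T@(np.asarray(p,float)-P[:3,3]);v=np.array([q[0],-q[1],-q[2]])
    r=np.hypot(v[0],v[1]);a=np.arctan2(r,v[2]);return np.array([c["cx"]+c["fx"]*a*v[0]/r,c["cy"]+c["fy"]*a*v[1]/r])
E
python3 -c "
from plan import *
from plant import capture
st()
c=capture('wrist');cv2.imwrite('pics/w12.png',c['image']);print(c['pose'].round(2))
print('cam stand',w2s(c['pose'][:3,3]),fproj(c,[*s2w([-8,62]),119]))"
```

```text
22.65 [ 502.5 -328.6  369.1] [-3.137 -0.448  1.342] [-0.2  0.3 -0.1] 0.8 [-0.88  0.56  0.93  0.37  1.92 -0.57]
[[ 9.7000e-01  2.2000e-01 -3.0000e-02  5.0606e+02]
 [-2.2000e-01  9.6000e-01 -1.6000e-01 -3.1912e+02]
 [-1.0000e-02  1.6000e-01  9.9000e-01  5.2459e+02]
 [ 0.0000e+00  0.0000e+00  0.0000e+00  1.0000e+00]]
cam stand [-135.7940255  -182.29798017  524.59176376] [338.57662753  66.66831471]
```

View pics/w12.png

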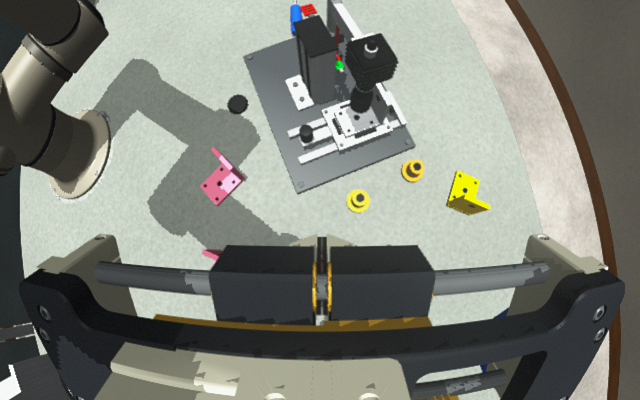

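Call:
carry_out(
  xyz=[
    [-0.32, 0, 0.68],
    [-0.4, 0, 0.64],
    [-0.47, 0, 0.59],
    [-0.53, 0, 0.53],
    [-0.5, 0, 0.4],
    [0, 0, 0],
    [0, 0, 0],
  ],
  dr=[
    [0, 0.8, 0],
    [0, 0.8, 0],
    [0, 0.8, 0],
    [0, 0.8, 0],
    [0, 0, 0],
    [0, 0, 0],
    [0, 0, 0],
  ],
)

```text
time: 23.58
tool_pos: [504.0, -327.0, 154.8]
tcp_rot: [3.138, -0.891, 1.351]
contact_force: [0.0, 0.3, 0.6]
grip_width: 0.6
```

```bash
python3 -c "
from plan import *
from plant import capture
st()
c=capture('wrist');cv2.imwrite('pics/w13.png',c['image']);np.save('w13pose.npy',c['pose'])
q=fproj(c,[*s2w([-8,62]),119]);print('cam stand',w2s(c['pose'][:3,3]),q)
u,v=q.astype(int);u0=max(0,u-35);v0=max(0,v-30);print(u0,v0)
cv2.imwrite('pics/w13z.png',cv2.resize(c['image'][v0:v0+60,u0:u0+80],None,fx=10,fy=10,interpolation=cv2.INTER_NEAREST))"
```

```text
23.57 [ 504.  -327.   154.8] [ 3.138 -0.891  1.351] [0.  0.3 0.6] 0.6 [-0.99  0.87  1.15  0.61  1.78 -0.85]
cam stand [-160.79176532 -243.08238287  299.53914597] [342.26640345  52.75394012]
307 22
```

View pics/w13.png

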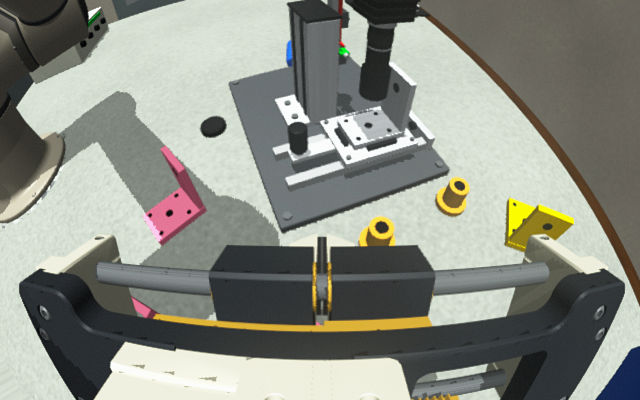

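View pics/w13z.png

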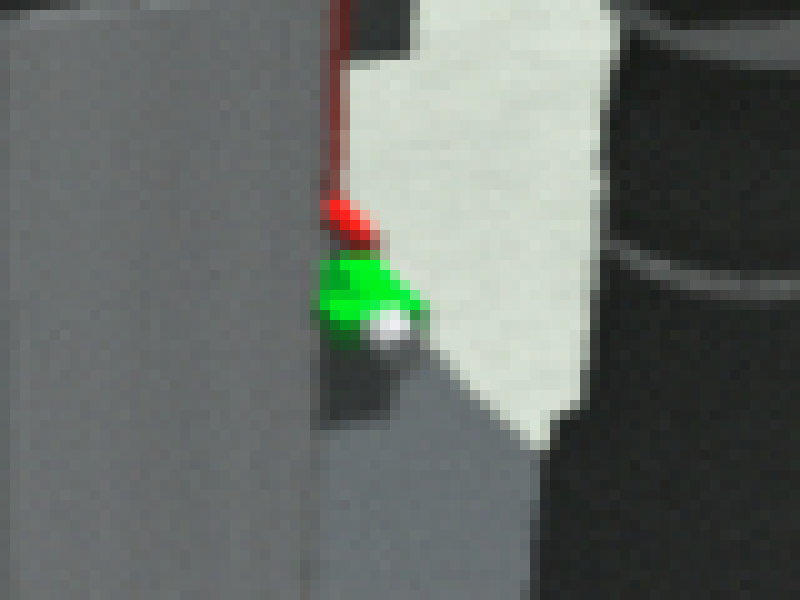

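```bash
cat >> h.py <<'E'
def fray(c,px):
    u=np.array([px[0]-c["cx"],px[1]-c["cy"]]);r=np.linalg.norm(u);a=r/c["fx"]
    d=np.array([np.sin(a)*u[0]/r,-np.sin(a)*u[1]/r,-np.cos(a)]);return c["pose"][:3,3],c["pose"][:3,:3]@d
def tri2(rs):
    A=np.zeros((3,3));b=np.zeros(3)
    for o,d in rs:
        d=d/np.linalg.norm(d);M=np.eye(3)-np.outer(d,d);A+=M;b+=M@o
    return np.linalg.solve(A,b)
E
python3 -c "
from plan import *
from plant import capture
W=capture('wrist');T=capture('top');S=capture('scene')
im=W['image'].astype(int);b,g,r=im[...,0],im[...,1],im[...,2]
for nm,m in(('green',(g>r*1.6)&(g>b*1.6)&(g>70)),('red',(r>g*1.8)&(r>b*1.8)&(r>60))):
  k,l,stt,ce=cv2.connectedComponentsWithStats(m.astype(np.uint8),connectivity=8)
  for i in range(1,k):
    if 300<ce[i][0]<400 and ce[i][1]<100: print(nm,stt[i],ce[i]);
  print([(v,np.where(m[v,320:370])[0]+320) for v in range(38,60)])
cam=w2s(W['pose'][:3,3])
def at(px,y):
  o,d=fray(W,px);o=w2s(o);d2=w2s(d+np.array([*O,0]));return (o+d2*(y-o[1])/d2[1]).round(1)
for px in ((344.5,46),(340,42),(349,53),(345,48)):
  print(px,[at(px,y).tolist() for y in (55,60,65,70)])
# checks: post corner (-12,65), top 169
print('tip exp',[fproj(W,[*s2w([-5,y]),124]).round(1).tolist() for y in (66,70,74,80)])
print('post top corner',fproj(W,[*s2w([-12,65]),169]),'leg top',fproj(W,[*s2w([35,-25]),120]))
print('slide knob top',fproj(W,[*s2w([-90,0]),77]),'plate corner',fproj(W,[*s2w([-140,-75]),12]))
"
```

```text
green [338  47  12  10  63] [342.19047619  51.25396825]
[(38, array([], dtype=int64)), (39, array([], dtype=int64)), (40, array([], dtype=int64)), (41, array([], dtype=int64)), (42, array([], dtype=int64)), (43, array([], dtype=int64)), (44, array([], dtype=int64)), (45, array([], dtype=int64)), (46, array([], dtype=int64)), (47, array([341, 343])), (48, array([339, 340, 341, 342, 343, 344])), (49, array([339, 340, 341, 342, 343, 344, 345])), (50, array([339, 340, 341, 342, 343, 344, 345, 346])), (51, array([338, 339, 340, 341, 342, 343, 344, 345, 346, 347, 348])), (52, array([338, 339, 340, 341, 342, 343, 344, 345, 346, 347, 348, 349])), (53, array([338, 339, 340, 341, 342, 343, 348])), (54, array([339, 340, 341, 342])), (55, array([339, 340, 341, 342])), (56, array([340, 341])), (57, array([], dtype=int64)), (58, array([], dtype=int64)), (59, array([], dtype=int64))]
red [338   0   4  15  51] [339.74509804   7.1372549 ]
red [340  19   2  15  19] [340.47368421  25.78947368]
red [339  42   5   5  15] [341.06666667  44.06666667]
[(38, array([], dtype=int64)), (39, array([], dtype=int6
[... 518 characters left out ...]
, array([], dtype=int64)), (58, array([], dtype=int64)), (59, array([], dtype=int64))]
(344.5, 46) [[-8.8, 55.0, 132.0], [-6.3, 60.0, 129.2], [-3.7, 65.0, 126.4], [-1.2, 70.0, 123.6]]
(340, 42) [[-14.8, 55.0, 138.4], [-12.4, 60.0, 135.7], [-9.9, 65.0, 133.0], [-7.5, 70.0, 130.3]]
(349, 53) [[-2.4, 55.0, 121.3], [0.3, 60.0, 118.3], [3.0, 65.0, 115.3], [5.6, 70.0, 112.3]]
(345, 48) [[-8.0, 55.0, 129.2], [-5.5, 60.0, 126.3], [-2.9, 65.0, 123.4], [-0.3, 70.0, 120.6]]
tip exp [[343.1, 47.5], [341.7, 46.2], [340.3, 44.8], [338.2, 42.9]]
post top corner [339.4190227   14.85863444] leg top [412.86239973  83.55444069]
slide knob top [295.9817144  125.85473666] plate corner [279.41665556 227.6826188 ]
```

```bash
python3 -c "
from plan import *
from plant import capture
W=capture('wrist');S=capture('scene');T=capture('top')
def at(px,y,F=fray,c=W):
  o,d=F(c,px);o=w2s(o);d2=w2s(d+np.array([*O,0]));return (o+d2*(y-o[1])/d2[1]).round(1)
for px in ((340.5,56.4),(349.4,50.5),(349.4,52),(349.4,53.5),(342,46.8)):
  print(px,[at(px,y).tolist() for y in (53,55,57)])
im=W['image'];print(im[44:60,337:352,1]);
for z in (116,119,121.5,124): 
  print(z,[fproj(W,[*s2w([x,y]),zz]).round(1).tolist() for x,y,zz in ((0,55,z+2.5),(0,55,z-2.5),(-12,55,z-2.5),(-12,71,z+2.5),(0,71,z+2.5))],'S',[proj(S,[*s2w([x,y]),zz]).round(1).tolist() for x,y,zz in ((0,55,z+2.5),(0,55,z-2.5),(0,71,z-2.5),(-12,55,z+2.5))])
for cand in ([(W,(349.4,52),fray),(S,(283.5,205.8),ray)],[(W,(349.4,52),fray),(T,(321.6,177),ray)],[(W,(349.4,52),fray),(S,(283.5,205.8),ray),(T,(321.6,177),ray)]):
  print(w2s(tri2([f(c,p) for c,p,f in cand])).round(1))
"
```

```text
(340.5, 56.4) [[-14.6, 53.0, 119.4], [-13.6, 55.0, 118.1], [-12.6, 57.0, 116.9]]
(349.4, 50.5) [[-3.3, 53.0, 125.5], [-2.2, 55.0, 124.3], [-1.1, 57.0, 123.1]]
(349.4, 52) [[-3.1, 53.0, 123.4], [-2.1, 55.0, 122.2], [-1.0, 57.0, 121.0]]
(349.4, 53.5) [[-3.0, 53.0, 121.3], [-2.0, 55.0, 120.1], [-0.9, 57.0, 118.9]]
(342, 46.8) [[-13.2, 53.0, 132.2], [-12.2, 55.0, 131.1], [-11.2, 57.0, 129.9]]
[[103  91  58  33  28  27  66 154 204 216 216 216 216 214 213]
 [102 106  91  55  33  27  33 104 182 214 217 218 218 217 216]
 [106 102  93  72  71  56  52 100 177 216 216 219 220 217 216]
 [104 100  96 112 177 180 167 178 202 214 217 217 218 216 216]
 [104 113 142 170 236 246 246 246 235 213 216 216 215 213 217]
 [104 114 146 159 181 235 243 244 246 239 212 217 219 217 216]
 [102 117 160 164 196 234 243 243 242 243 237 224 216 215 216]
 [103 118 181 210 240 244 243 242 242 242 241 234 220 221 223]
 [100 109 182 240 246 244 241 240 242 240 233 197 199 213 218]
 [ 99  91 105 188 222 224 220 225 235 233 196 131 158 207 217]
 [103  92  82 102 117 118 148 192 220 230 212 148 158 209 223]
 [104  99  69  
[... 250 characters left out ...]
  52  55  55  57  54  59  77  94 106 110 112 118]]
116 [[350.8, 54.4], [350.6, 57.9], [341.6, 59.5], [336.1, 50.2], [345.0, 48.8]] S [[281.7, 207.2], [281.9, 208.5], [287.6, 211.9], [285.0, 203.6]]
119 [[350.9, 52.2], [350.7, 55.8], [341.7, 57.4], [336.2, 48.1], [345.1, 46.7]] S [[281.6, 206.5], [281.8, 207.7], [287.5, 211.2], [284.9, 202.8]]
121.5 [[351.0, 50.5], [350.8, 54.0], [341.7, 55.6], [336.2, 46.4], [345.2, 44.9]] S [[281.6, 205.9], [281.7, 207.1], [287.4, 210.6], [284.9, 202.2]]
124 [[351.2, 48.6], [350.9, 52.2], [341.8, 53.8], [336.3, 44.6], [345.3, 43.2]] S [[281.5, 205.2], [281.6, 206.5], [287.4, 210.0], [284.8, 201.6]]
[ -2.5  56.8 121.8]
[ -1.5  56.4 121.3]
[ -2.3  56.7 121.9]
```

The clip comes out near z = 121 from three views, against a switch-over of 119 between notches. I'll take one closer, flatter look to be sure.

```bash
python3 -c "
from plan import *
st()
o=get_obs();Rc=R.from_euler('xyz',o['tcp_rot']);print(w2s(o['tool_pos']))
c,s=np.cos(TH),np.sin(TH)
for v in ([50,80,0],[0,0,-70],[-50,-80,0]):
  w=np.array([c*v[0]-s*v[1],s*v[0]+c*v[1],v[2]]);print(v,(Rc.inv().apply(w)/60).round(2))"
```

```text
23.93 [ 503.3 -327.2  153.6] [ 3.14  -0.892  1.349] [-0.2  0.3  0.7] 0.4 [-0.99  0.87  1.15  0.61  1.78 -0.85]
[-139.90474772 -189.82455313  153.62600797]
[50, 80, 0] [0.97 0.26 1.21]
[0, 0, -70] [-0.91 -0.    0.73]
[-50, -80, 0] [-0.97 -0.26 -1.21]
```

Call:
carry_out(
  xyz=[
    [0.25, 0.07, 0.3],
    [0.37, 0.1, 0.45],
    [0.35, 0.09, 0.46],
    [-0.3, 0, 0.24],
    [-0.3, 0, 0.24],
    [-0.3, 0, 0.24],
    [0, 0, 0],
    [0, 0, 0],
  ],
  dr=[
    [0, 0, 0],
    [0, 0, 0],
    [0, 0, 0],
    [0, 0, 0],
    [0, 0, 0],
    [0, 0, 0],
    [0, 0, 0],
    [0, 0, 0],
  ],
)

```text
time: 24.92
tool_pos: [538.9, -240.6, 83.4]
tcp_rot: [3.141, -0.894, 1.346]
contact_force: [0.1, 0.5, -0.7]
grip_width: 0.2
```

```bash
python3 -c "
from plan import *
from plant import capture
st()
W=c=capture('wrist');cv2.imwrite('pics/w14.png',c['image'])
q=fproj(c,[*s2w([-7,65]),121]);print('cam stand',w2s(c['pose'][:3,3]),q)
u,v=q.astype(int);u0=max(0,u-30);v0=max(0,v-25);print(u0,v0)
for z in (115,118,121,124): print(z,[(fproj(W,[*s2w([x,y]),zz]).round(1)-[u0,v0]).tolist() for x,y,zz in ((-1,57,z+2.5),(-1,57,z-2.5),(-12,57,z-2.5),(-12,57,z+2.5),(-1,73,z+2.5))])
print('tip',[(fproj(W,[*s2w([-5,y]),124]).round(1)-[u0,v0]).tolist() for y in (66,74)])
cv2.imwrite('pics/w14z.png',cv2.resize(c['image'][v0:v0+45,u0:u0+60],None,fx=13,fy=13,interpolation=cv2.INTER_NEAREST))"
```

```text
24.93 [ 538.9 -240.6   83.4] [ 3.141 -0.894  1.346] [ 0.1  0.5 -0.7] 0.2 [-0.88  0.9   1.32  0.67  1.56 -0.89]
cam stand [-111.77527161 -164.27977709  228.02864077] [332.36412199  26.86879986]
302 1
115 [[40.80000000000001, 32.0], [40.60000000000002, 37.2], [28.600000000000023, 39.1], [28.69999999999999, 33.8], [32.80000000000001, 25.3]]
118 [[40.89999999999998, 28.9], [40.69999999999999, 34.1], [28.69999999999999, 35.9], [28.80000000000001, 30.6], [32.89999999999998, 22.3]]
121 [[41.10000000000002, 25.7], [40.80000000000001, 31.0], [28.69999999999999, 32.8], [28.80000000000001, 27.4], [33.0, 19.2]]
124 [[41.19999999999999, 22.5], [41.0, 27.8], [28.80000000000001, 29.6], [28.899999999999977, 24.2], [33.0, 16.1]]
tip [[32.10000000000002, 22.0], [28.30000000000001, 18.9]]
```

View pics/w14z.png

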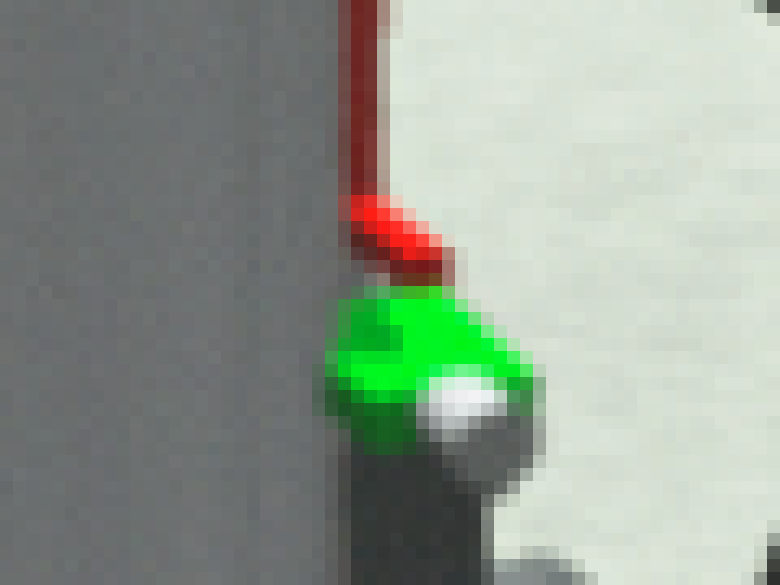

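View pics/w14.png

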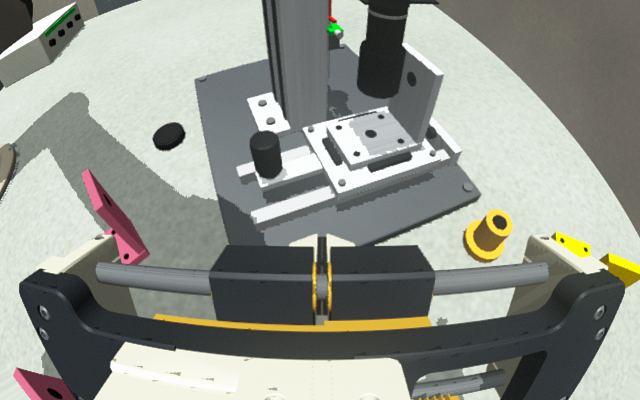

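```bash
python3 -c "
from plan import *
from plant import capture
S=capture('scene');T=capture('top')
cv2.imwrite('pics/s15.png',cv2.resize(cv2.convertScaleAbs(S['image'][190:222,270:310],alpha=1.7),None,fx=18,fy=18,interpolation=cv2.INTER_NEAREST))
cv2.imwrite('pics/t15.png',cv2.resize(cv2.convertScaleAbs(T['image'][165:195,300:340],alpha=1.7),None,fx=18,fy=18,interpolation=cv2.INTER_NEAREST))
cv2.imwrite('pics/t15b.png',T['image'])
"
```

```text
(no output)
```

View pics/s15.png

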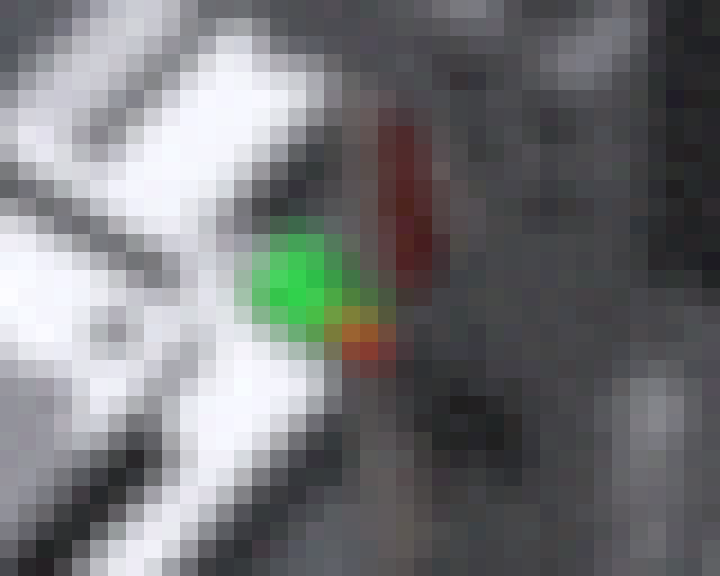

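View pics/t15.png

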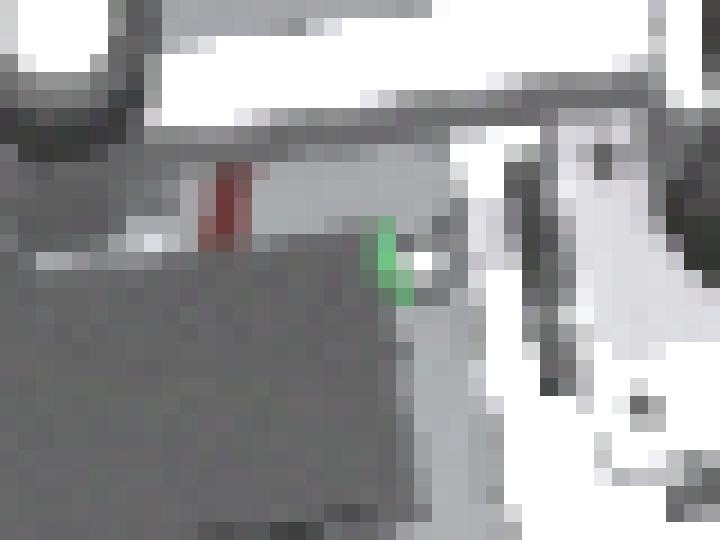

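```bash
cat > tr.py <<'E'
from plan import *
from plant import capture
W=capture('wrist');T=capture('top');S=capture('scene')
W3=dict(W);W3['pose']=np.load('w13pose.npy')
print('tip T z154',w2s(onz(T,(317.3,176.4),154)).round(1))
tip4=(335.7,20.7);tip3=(343.7,46.0)
cor4=(343.0,29.3);cor3=(349.4,50.8)
for n,a,b in(('tip',tip3,tip4),('cor',cor3,cor4)):
  print(n,'W3+W4',w2s(tri2([fray(W3,a),fray(W,b)])).round(1))
def aty(px,y,c=W):
  o,d=fray(c,px);o=w2s(o);d2=w2s(d+np.array([*O,0]));return (o+d2*(y-o[1])/d2[1]).round(1).tolist()
def atx(px,x,c=W):
  o,d=fray(c,px);o=w2s(o);d2=w2s(d+np.array([*O,0]));return (o+d2*(x-o[0])/d2[0]).round(1).tolist()
for x in (-7,-5,-3,-1,1): print(x,'tip W4',atx(tip4,x),'W3',atx(tip3,x,W3),'cor W4',atx(cor4,x),'W3',atx(cor3,x,W3))
print('onz124 tip',w2s(onz(S,(290.2,209),124)))
# known features in W4: post top hidden; slide knob top, leg top corners, plate corner
for p in ([-90,0,77],[39,25,120],[39,-25,120],[31,-25,120],[-140,235,12],[90,-75,12],[-12,65,100],[0,0,99]): print(p,fproj(W,[*s2w(p[:2]),p[2]]).round(1))
E
python3 tr.py
```

```text
tip T z154 [ -5.3  70.3 154. ]
tip W3+W4 [ -6.5  61.  128.8]
cor W3+W4 [  5.7  70.1 115.3]
-7 tip W4 [-7.0, 58.7, 129.9] W3 [-7.0, 61.1, 128.7] cor W4 [-7.0, 44.8, 127.6] W3 [-7.0, 46.0, 129.5]
-5 tip W4 [-5.0, 62.9, 128.0] W3 [-5.0, 65.0, 126.5] cor W4 [-5.0, 48.8, 125.6] W3 [-5.0, 49.8, 127.3]
-3 tip W4 [-3.0, 67.2, 126.1] W3 [-3.0, 69.0, 124.3] cor W4 [-3.0, 52.8, 123.7] W3 [-3.0, 53.5, 125.1]
-1 tip W4 [-1.0, 71.4, 124.2] W3 [-1.0, 72.9, 122.0] cor W4 [-1.0, 56.8, 121.8] W3 [-1.0, 57.3, 122.9]
1 tip W4 [1.0, 75.7, 122.3] W3 [1.0, 76.9, 119.8] cor W4 [1.0, 60.8, 119.8] W3 [1.0, 61.1, 120.7]
onz124 tip [ -4.3676604  75.642032  124.       ]
[-90, 0, 77] [261.8 138.2]
[39, 25, 120] [404.2  41.4]
[39, -25, 120] [442.7  72.6]
[31, -25, 120] [434.4  73.9]
[-140, 235, 12] [192.8  78.2]
[90, -75, 12] [481.1 193. ]
[-12, 65, 100] [326.6  49.6]
[0, 0, 99] [375.8  85.7]
```

```bash
python3 -c "
import cv2
a=cv2.imread('pics/w14.png')
cv2.imwrite('pics/w14l.png',cv2.resize(a[20:120,340:460],None,fx=6,fy=6,interpolation=cv2.INTER_NEAREST))
cv2.imwrite('pics/w14k.png',cv2.resize(a[120:190,230:330],None,fx=6,fy=6,interpolation=cv2.INTER_NEAREST))
"
```

```text
(no output)
```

View pics/w14l.png

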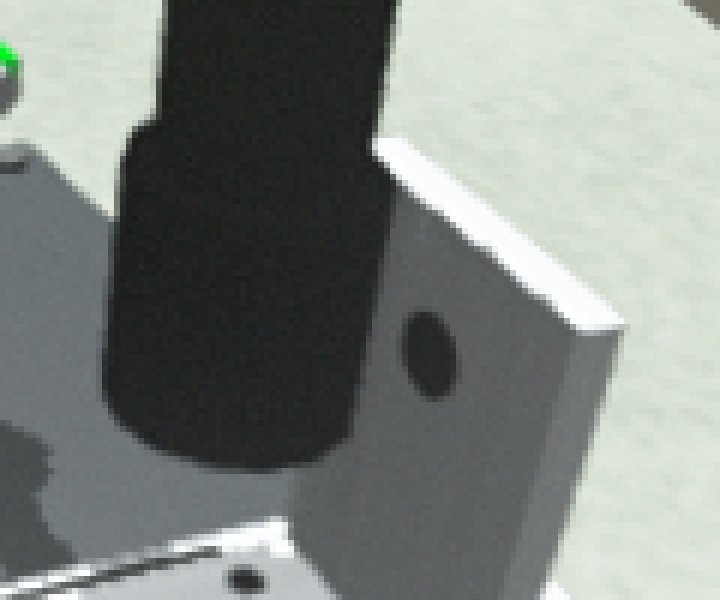

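View pics/w14k.png

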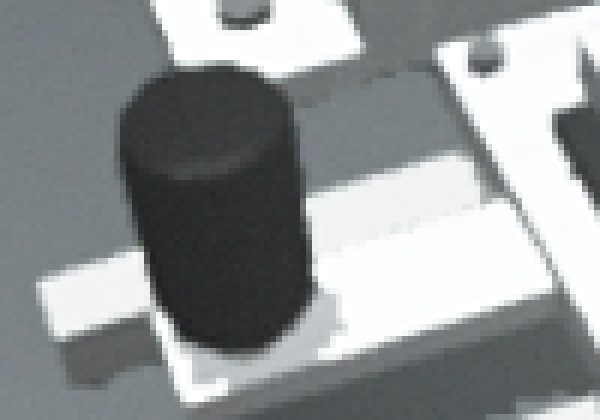

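```bash
cat >> tr.py <<'E'
print('---corrected')
def sh(p,b=(2.3,1.0)): return (p[0]-b[0],p[1]-b[1])
q=lambda c,r:(302+c-.5,1+r-.5)
P={'tip':q(34.4,20.3),'corTop':q(41.5,28.8),'frontLeftBot':q(29,34.6),'frontLeftTop':q(29,30),'backRightTop':q(34.8,22.3)}
for n,p in P.items(): print(n,[atx(sh(p),x) for x in (-7,-5,-3,-1)],[aty(sh(p),y) for y in (55,57,59)])
E
python3 tr.py | sed -n '/---/,$p'
```

```text
---corrected
tip [[-7.0, 63.2, 129.0], [-5.0, 67.5, 127.1], [-3.0, 71.9, 125.2], [-1.0, 76.2, 123.3]] [[-10.8, 55.0, 132.6], [-9.9, 57.0, 131.7], [-8.9, 59.0, 130.9]]
corTop [[-7.0, 49.4, 126.6], [-5.0, 53.5, 124.6], [-3.0, 57.6, 122.7], [-1.0, 61.6, 120.7]] [[-4.3, 55.0, 123.9], [-3.3, 57.0, 122.9], [-2.3, 59.0, 122.0]]
frontLeftBot [[-7.0, 73.8, 110.9], [-5.0, 78.4, 108.6], [-3.0, 82.9, 106.4], [-1.0, 87.4, 104.1]] [[-15.3, 55.0, 120.2], [-14.4, 57.0, 119.2], [-13.5, 59.0, 118.2]]
frontLeftTop [[-7.0, 73.9, 115.4], [-5.0, 78.5, 113.3], [-3.0, 83.0, 111.1], [-1.0, 87.6, 108.9]] [[-15.3, 55.0, 124.5], [-14.5, 57.0, 123.5], [-13.6, 59.0, 122.6]]
backRightTop [[-7.0, 62.3, 127.5], [-5.0, 66.6, 125.5], [-3.0, 71.0, 123.6], [-1.0, 75.3, 121.7]] [[-10.4, 55.0, 130.7], [-9.5, 57.0, 129.8], [-8.5, 59.0, 129.0]]
```

The result sits too near the switch-over, because the viewing elevation couples depth into height. I'll flip the wrist so the camera hangs below the gripper and looks almost horizontally.

Call:
carry_out(
  xyz=[
    [0.35, 0, -0.28],
    [0.4, 0, -0.33],
    [0.35, 0, -0.28],
    [0, 0, 0],
    [0, 0, 0],
    [0, 0, 0],
    [0, 0, 0],
    [0, 0, 0],
  ],
  dr=[
    [0, 0, 0],
    [0, 0, 0.5],
    [0, 0, 1],
    [0, 0, 1],
    [0, 0, 1],
    [0, 0, 1],
    [0, 0, 1],
    [0, 0, 1],
  ],
)

```text
time: 26.38
tool_pos: [540.5, -240.7, 170.4]
tcp_rot: [-2.366, -0.498, 0.229]
contact_force: [-1.1, 0.6, -0.2]
grip_width: 0.1
```

Call:
carry_out(
  xyz=[
    [0, 0, 0],
    [0, 0, 0],
    [0, 0, 0],
    [0, 0, 0],
    [0, 0, 0],
    [0, 0, 0],
    [0, 0, 0],
    [0, 0, 0],
  ],
  dr=[
    [0, 0, 1],
    [0, 0, 1],
    [0, 0, 1],
    [0, 0, 1],
    [0, 0, 1],
    [0, 0, 1],
    [0, 0, 1],
    [0, 0, 1],
  ],
)

```text
time: 27.38
tool_pos: [540.5, -240.7, 170.3]
tcp_rot: [-2.302, 0.35, -0.524]
contact_force: [0.3, 0.4, 0.3]
grip_width: 0.5
```

Call:
carry_out(
  xyz=[
    [0, 0, 0],
    [0, 0, 0],
    [0, 0, 0],
    [0, 0, 0],
    [0, 0, 0],
    [0, 0, 0],
    [0, 0, 0],
    [0, 0, 0],
  ],
  dr=[
    [0, 0, 1],
    [0, 0, 1],
    [0, 0, 1],
    [0, 0, 1],
    [0, 0, 1],
    [0, 0, 1],
    [0, 0, 1],
    [0, 0, 1],
  ],
)

```text
time: 28.38
tool_pos: [540.5, -240.7, 170.4]
tcp_rot: [3.139, 0.893, -1.8]
contact_force: [0.3, 0.2, 0.5]
grip_width: 0.5
```

```bash
python3 -c "
from plan import *
from plant import capture
st()
W=c=capture('wrist');cv2.imwrite('pics/w16.png',c['image'])
q=fproj(c,[*s2w([-7,65]),121]);print('cam stand',w2s(c['pose'][:3,3]),q,c['pose'][:3,2])
print(w2s(get_obs()['tool_pos']))"
```

```text
28.38 [ 540.5 -240.7  170.4] [ 3.139  0.893 -1.8  ] [0.3 0.2 0.5] 0.5 [-0.87  0.79  1.28  0.67  1.68  2.35]
cam stand [-147.2181595  -253.02438435  195.90827875] [315.20350668 256.2166657 ] [-0.20618601 -0.90124844  0.38110179]
[ -88.71348697 -110.74092857  170.27688671]
```

View pics/w16.png

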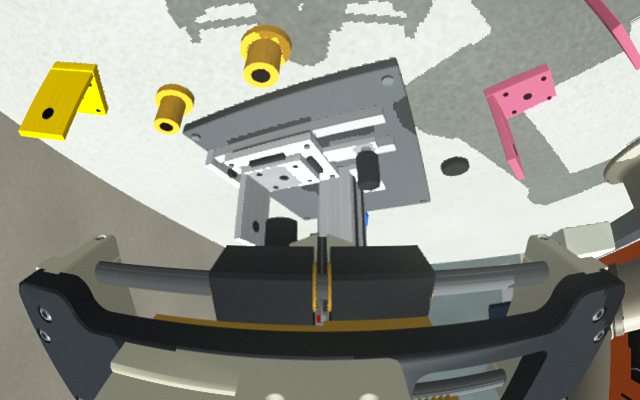

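Call:
carry_out(
  xyz=[
    [0, 0, 0],
    [0, 0, 0],
    [0, 0, 0],
    [0, 0, 0],
  ],
  dr=[
    [0, -0.9, 0],
    [0, -1, 0],
    [0, 0, 0],
    [0, 0, 0],
  ],
)

```text
time: 28.92
tool_pos: [540.6, -240.7, 169.2]
tcp_rot: [-3.136, 1.156, -1.789]
contact_force: [-0.7, -0.2, 0.2]
grip_width: 0.1
```

```bash
python3 -c "
from plan import *
from plant import capture
st()
W=c=capture('wrist');np.save('w17pose.npy',c['pose']);i=cv2.rotate(c['image'],cv2.ROTATE_180);cv2.imwrite('pics/w17.png',i);cv2.imwrite('pics/w17raw.png',c['image'])
q=fproj(c,[*s2w([-7,65]),121]);print('cam stand',w2s(c['pose'][:3,3]),q)
u,v=q.astype(int);u0=u-30;v0=v-25;print(u0,v0)
z=c['image'][v0:v0+45,u0:u0+60]
cv2.imwrite('pics/w17z.png',cv2.resize(z,None,fx=13,fy=13,interpolation=cv2.INTER_NEAREST))"
```

```text
28.93 [ 540.6 -240.7  169.2] [-3.136  1.156 -1.789] [-0.7 -0.2  0.2] 0.1 [-0.92  0.91  1.24  0.82  1.85  2.3 ]
cam stand [-147.21469048 -254.55542637  153.92433342] [314.8972887  211.36567877]
284 186
```

View pics/w17.png

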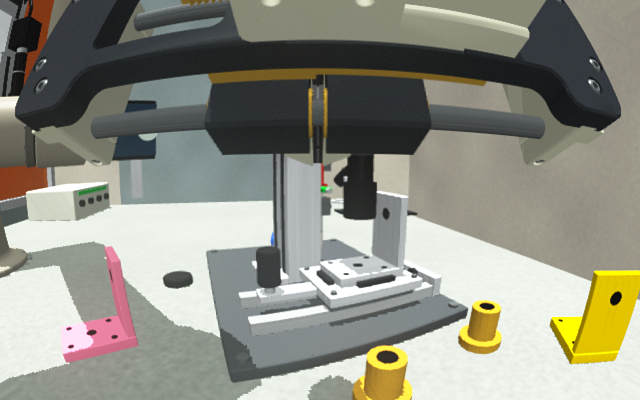

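View pics/w17z.png

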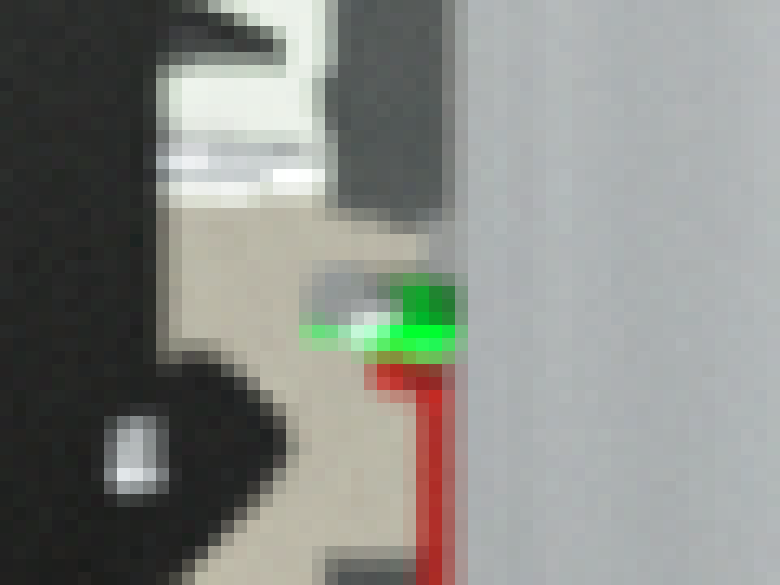

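```bash
cat > t17.py <<'E'
from plan import *
from plant import capture
im=cv2.imread('pics/w17raw.png').astype(int)
W=capture('wrist');W['pose']=np.load('w17pose.npy')
for nm,k in(('G',1),('R',2),('B',0)):
    print(nm);print(im[204:220,305:322,k])
f=lambda x,y,z:fproj(W,[*s2w([x,y]),z]).round(2).tolist()
for x in(-5,-3): print('tip',x,[f(x,y,124) for y in (66,69,72)], f(x,69,122.5),f(x,69,125.5))
for z in (116,119,121): print(z,'front',f(-3,57,z-2.5),f(-3,57,z+2.5),f(-3,72,z+2.5),f(-12,57,z-2.5),'T',f(-12,57,z+2.5))
print('post corner',f(-12,65,121),'leg top',f(31,-25,120),f(39,-25,120),'knob top',f(-90,0,77),'lens', f(0,0,99))
E
python3 t17.py
```

```text
G
[[183 182 183 186 183 184 182 184 182 179 181 169 157 155 165 177 179]
 [184 182 183 183 182 183 180 183 181 180 183 171 155 154 167 178 180]
 [183 180 179 173 167 163 160 164 162 159 156 148 149 154 164 178 177]
 [181 182 173 161 152 153 150 139 137 139 152 150 135 135 157 179 177]
 [182 181 166 155 152 150 150 135 128 138 158 165 132 121 150 177 176]
 [183 181 166 156 151 153 160 164 152 150 159 165 137 122 147 175 175]
 [184 182 175 166 157 165 200 220 218 201 184 181 159 138 153 176 177]
 [184 185 209 222 216 222 247 253 254 255 255 255 253 228 184 179 178]
 [180 185 199 208 206 207 232 239 238 241 249 252 247 218 182 177 175]
 [183 185 185 182 182 183 186 174 148 145 175 193 192 168 162 177 178]
 [184 183 184 181 180 181 176 121  61  44  54  59  67 106 149 176 177]
 [188 186 182 182 180 180 179 128  77  55  52  36  42  96 149 176 176]
 [176 185 179 183 181 181 182 174 153 136 126  53  43  98 151 178 177]
 [128 173 178 183 182 182 184 184 180 177 163  73  48 101 150 177 175]
 [ 81 161 181 182 182 182 183 183 183 186 174  82  47 100 151 177 177]
 [ 54 150 175 184 182 180 183 184
[... 2211 characters left out ...]
 170 158  71  41  94 149 179 178]
 [ 52 136 160 166 165 164 166 170 168 170 156  74  44  94 149 180 177]]
tip -5 [[313.63, 214.13], [314.69, 214.34], [315.74, 214.54]] [314.7, 213.03] [314.69, 215.65]
tip -3 [[312.03, 214.19], [313.1, 214.39], [314.15, 214.6]] [313.1, 213.09] [313.09, 215.7]
116 front [308.75, 204.17] [308.73, 208.63] [314.17, 209.86] [316.15, 203.81] T [316.14, 208.32]
119 front [308.74, 206.85] [308.72, 211.31] [314.16, 212.44] [316.15, 206.51] T [316.14, 211.02]
121 front [308.73, 208.63] [308.71, 213.1] [314.16, 214.17] [316.14, 208.32] T [316.13, 212.83]
post corner [318.97, 211.21] leg top [239.05, 203.12] [232.46, 203.5] knob top [372.52, 150.94] lens [281.23, 182.92]
```

```bash
python3 -c "
import cv2
im=cv2.imread('pics/w14.png').astype(int)
print('R');print(im[13:27,326:340,2]);print('G');print(im[13:38,326:345,1]);print('B');print(im[13:27,326:340,0])"
```

```text
R
[[102 100 107 108 125 176 217 217 216 212 213 213 216 215]
 [103 106 107 107 118 172 217 217 217 215 216 216 218 218]
 [104 107 112 119 136 174 213 217 218 217 217 219 218 218]
 [106 108 140 198 232 235 231 220 215 219 218 218 218 215]
 [105 107 133 216 255 255 250 234 218 214 212 213 217 214]
 [105 105  99 131 208 251 255 251 239 218 209 213 213 213]
 [103 106  98  83 107 181 249 255 255 242 217 216 216 214]
 [104 104 100  86  89 102 158 234 213 202 179 208 215 214]
 [103 105 100  94 101 114 100 120 117 121 161 203 214 211]
 [105 104  96  92 112 136  98 101 105 108 159 205 214 214]
 [103 100  94  82  78  83  59  59  60  52 125 201 217 217]
 [103  91  64  33  18   2   0   0   0   0  21 132 197 216]
 [101  89  55   6   0   0   0   0   0   0   0   0 108 185]
 [104  86  50   2   0   0   0   0   0   0   0   0   0 114]]
G
[[106 102  74  37  59 160 230 228 226 223 222 223 225 224 226 226 226 226
  224]
 [107 108  76  34  56 157 228 228 225 226 224 226 228 226 225 227 227 227
  225]
 [108 108  80  35  55 148 223 229 227 227 226 227 227 227 222 222 223 224
  224]
 [110 108  78  35  46 126 
[... 1885 characters left out ...]
6  74  33  50 135 210 215 214 215 213 216 213 214]
 [110 109  73  30  41 113 191 214 215 217 216 216 215 210]
 [110 106  74  32  19  50 115 178 210 215 210 210 214 210]
 [107 104  76  37  27  23  39  90 158 205 209 210 209 209]
 [105 104  80  34  29  28  26  26  60 134 199 213 213 210]
 [108 104  89  56  40  30  27  24  25  45 120 199 212 210]
 [105 105  96  89  71  65  32  30  26  36 109 195 211 209]
 [108 104  98  95 106 112  51  32  29  36 110 194 211 212]
 [106  99  94  88  92  95  62  40  34  39 113 193 212 213]
 [103  97  72  50  45  47  43  32  29  35  69 142 194 210]
 [104  93  65  36  36  35  28  30  33  29  32  59 122 184]
 [107  92  63  38  31  35  33  30  35  31  31  26  48 131]]
```

```bash
python3 -c "
import cv2
im=cv2.imread('pics/w17raw.png')
z=im[135:245,225:335];cv2.imwrite('pics/w17b.png',cv2.resize(z,None,fx=5.4,fy=5.4,interpolation=cv2.INTER_NEAREST))
for c in (236,240,244,248): print(c,im[196:216,c,1])
for c in (270,276,281,286): print(c,im[176:192,c,1])
for c in (366,372,378): print(c,im[144:160,c,1])
"
```

```text
236 [177 176 177 177 173 182 248 255 242 199 192 192 191 191 191 195 193 191
 191 191]
240 [135 132 132 133 130 132 166 243 255 226 191 186 187 189 190 190 191 190
 193 192]
244 [132 133 129 130 134 129 140 231 255 254 225 192 191 193 191 191 192 191
 189 191]
248 [136 134 135 134 132 134 132 140 211 255 246 208 195 190 194 193 189 189
 190 190]
270 [243 245 246 225 136  51  40  44  43  41  44  43  41  42  42  40]
276 [244 245 246 213  92  42  44  48  45  46  47  43  43  44  44  43]
281 [243 243 247 208  88  46  49  49  43  45  47  45  44  46  45  48]
286 [243 244 245 224 144  57  45  48  49  48  48  44  45  44  42  44]
366 [ 64  67  67  74  75  78  75  74  82 126 133 129 125 124 128 130]
372 [ 65  70  71  76  75  76  77  75  78 121 218 244 243 242 241 239]
378 [ 64  62  66  74  76  78  74  73 102 176 231 241 241 241 243 242]
```

View pics/w17b.png

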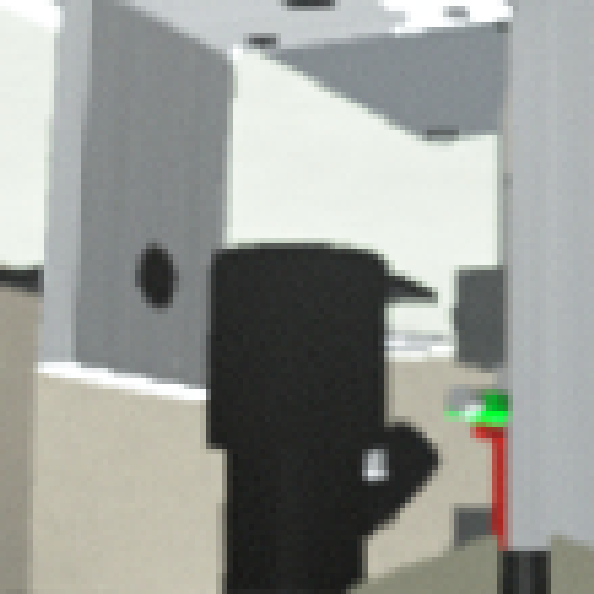

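```bash
cat >> t17.py <<'E'
print('-----')
print('lens near rim',f(-6.5,-14.6,99),'obs ~(278,179.6)','lens left/right', f(-14.6,6.5,99),f(14.6,-6.5,99))
d=np.array([.41,.91]); print('knob far rim',f(-90+11*.17,0+11*.98,77),'obs (372,152.7)')
print('leg near',f(35.5,-25,120),'obs(235.7,201.5)', 'leg -x edge mid',f(31,-10,120),f(31,0,120))
print('post corner',f(-12,65,121),'obs col ~318.6')
# camera rim near at 54? pad of base plate
E
python3 t17.py | sed -n '/-----/,$p'
```

```text
-----
lens near rim [279.46, 179.69] obs ~(278,179.6) lens left/right [297.77, 182.94] [264.87, 182.93]
knob far rim [373.24, 154.33] obs (372,152.7)
leg near [235.31, 203.33] obs(235.7,201.5) leg -x edge mid [248.36, 204.84] [254.17, 205.92]
post corner [318.97, 211.21] obs col ~318.6
```

Run:
```python
from plan import *
from plant import capture
S=capture('scene');cv2.imwrite('pics/s18r.png',S['image'])
W14=None
imgs={'init':'pics/scene0.png','54':'pics/scene8r.png','now':'pics/s18r.png'}
for n,p in imgs.items():
    im=cv2.imread(p).astype(int);g=im[...,1]
    b,gg,r=im[...,0],im[...,1],im[...,2]
    m=(r>gg*1.8)&(r>b*1.8)&(r>60)
    k,l,stt,ce=cv2.connectedComponentsWithStats(m.astype(np.uint8))
    pad=[(stt[i].tolist(),ce[i].round(2).tolist()) for i in range(1,k) if 320<ce[i][0]<360 and 230<ce[i][1]<265]
    # knob disc: bright spot
    best=[]
    for v0 in [0]:
        sub=g[158:192,290:310]; 
    gm=(gg>gg.max()*0)  
    tip=(r>gg*1.6)&(r>b*1.6)&(r>50)
    k,l,stt,ce=cv2.connectedComponentsWithStats(tip.astype(np.uint8),connectivity=8)
    print(n,pad,[(stt[i].tolist(),ce[i].round(2).tolist()) for i in range(1,k) if 280<ce[i][0]<300 and 190<ce[i][1]<220])
a=cv2.imread('pics/scene0.png',0);b_=cv2.imread('pics/s18r.png',0);c=cv2.imread('pics/scene8r.png',0)
# knob shift by template matching (upsampled)
def up(x): return cv2.resize(x,None,fx=8,fy=8,interpolation=cv2.INTER_CUBIC)
t=up(c)[160*8:173*8,293*8:306*8]
for n,im in(('54',c),('init',a),('now',b_)):
    R_=cv2.matchTemplate(up(im)[150*8:200*8,285*8:315*8],t,cv2.TM_CCOEFF_NORMED);_,v,_,loc=cv2.minMaxLoc(R_);print(n,v,285+loc[0]/8,150+loc[1]/8)
for r in (4,14,24,25.5,54): print(r,proj(S,[590.5,-8.8,248+r]))
```

```text
init [([334, 240, 15, 14, 130], [341.05, 246.62])] [([289, 212, 4, 4, 12], [290.5, 213.5])]
54 [([334, 240, 15, 14, 129], [341.08, 246.59])] [([287, 199, 6, 5, 19], [289.63, 200.74])]
now [([334, 240, 15, 14, 129], [341.05, 246.66])] [([289, 208, 3, 2, 4], [290.0, 208.75])]
54 1.0 293.0 160.0
init 0.9403789043426514 293.875 176.625
now 0.9171124696731567 293.5 169.875
4 [300.31095604 182.61785834]
14 [300.20277207 179.49003052]
24 [300.09235484 176.29763432]
25.5 [300.07559535 175.8130821 ]
54 [299.74698994 166.31240318]
```

Call:
carry_out(
  xyz=[
    [0.01, 0, 0.37],
    [0.01, 0, 0.37],
    [0, 0, 0],
    [0, 0, 0],
    [0, 0, 0],
  ],
  dr=[
    [0, 0, 0],
    [0, -0.35, 0],
    [0, -0.4, 0],
    [0, 0, 0],
    [0, 0, 0],
  ],
)

```text
time: 29.75
tool_pos: [549.2, -202.2, 149.3]
tcp_rot: [-3.14, 1.263, -1.794]
contact_force: [-0.2, 0.3, 0.7]
grip_width: 0.2
```

```bash
cat > t19.py <<'E'
from plan import *
from plant import capture
import sys
st()
W=c=capture('wrist');np.save('w19pose.npy',c['pose']);cv2.imwrite('pics/w19raw.png',c['image'])
q=fproj(c,[*s2w([-7,65]),121]);print('cam stand',w2s(c['pose'][:3,3]),q)
u,v=q.astype(int);u0=u-30;v0=v-25;print(u0,v0)
cv2.imwrite('pics/w19z.png',cv2.resize(c['image'][v0:v0+45,u0:u0+60],None,fx=13,fy=13,interpolation=cv2.INTER_NEAREST))
cv2.imwrite('pics/w19.png',c['image'])
f=lambda x,y,z:fproj(W,[*s2w([x,y]),z]).round(2).tolist()
print('tip',f(-5,69,122.5),f(-5,69,124),f(-5,69,125.5))
for z in (116,119,121): print(z,'front',f(-3,57,z-2.5),f(-3,57,z+2.5),f(-12,57,z-2.5),f(-12,57,z+2.5),'back',f(-3,72,z+2.5),f(-3,72,z-2.5))
print('leg near',f(39,-25,120),f(31,-25,120),f(31,25,120),'lens rim',f(-6.5,-14.6,99))
im=c['image'].astype(int)
for nm,k in(('G',1),('R',2),('B',0)): print(nm);print(im[v-14:v+14,u-14:u+10,k])
E
python3 t19.py
```

```text
29.75 [ 549.2 -202.2  149.3] [-3.14   1.263 -1.794] [-0.2  0.3  0.7] 0.2 [-0.89  0.95  1.3   0.89  1.84  2.25]
cam stand [-131.42792656 -215.60915467  117.38977935] [314.09503787 210.83310167]
284 185
tip [313.89, 212.27] [313.89, 213.76] [313.9, 215.26]
116 front [306.99, 203.2] [307.0, 208.34] [315.47, 203.14] [315.47, 208.34] back [313.29, 208.28] [313.28, 203.37]
119 front [307.0, 206.28] [307.0, 211.42] [315.47, 206.26] [315.48, 211.47] back [313.29, 211.23] [313.28, 206.32]
121 front [307.0, 208.34] [307.01, 213.48] [315.47, 208.34] [315.48, 213.55] back [313.29, 213.2] [313.29, 208.28]
leg near [217.4, 210.32] [224.77, 210.4] [259.45, 209.99] lens rim [271.22, 183.08]
G
[[ 41  40  39  42  39  63 171 168 132 108 106 105 106 100  95  95 102 125
  153 172 181 185 187 184]
 [ 40  44  44  42  48  86 176 182 166 150 148 148 150 143 136 137 129 144
  162 173 181 185 185 183]
 [ 41  43  40  44  67 132 179 191 192 192 191 191 190 189 191 188 157 166
  167 172 180 184 185 184]
 [ 41  39  40  46  94 182 190 191 190 191 191 192 194 192 194 186 161 168
  169 173 179 181 186 181]
 [ 39  41 
[... 7376 characters left out ...]
79 178 178 178 178 178 177 180 178 180 185 182 183 169 130  48  61
  133 169 181 183 186 181]
 [176 180 179 179 179 180 181 178 180 178 179 183 181 183 171 132  50  63
  133 169 182 181 182 181]
 [178 177 177 179 180 181 180 181 180 180 180 182 182 182 168 130  48  61
  133 168 181 183 186 181]
 [177 178 178 179 176 179 181 181 178 179 181 182 179 182 171 128  49  59
  131 170 180 181 183 181]
 [177 180 179 179 177 178 180 181 181 178 181 183 180 179 167 130  45  60
  132 168 181 180 186 181]
 [178 180 180 178 178 179 179 178 178 181 178 179 182 182 169 130  45  61
  134 167 180 181 184 180]
 [174 176 176 178 177 177 179 179 179 180 180 180 184 182 169 129  44  61
  132 172 180 181 185 181]]
```

View pics/w19z.png

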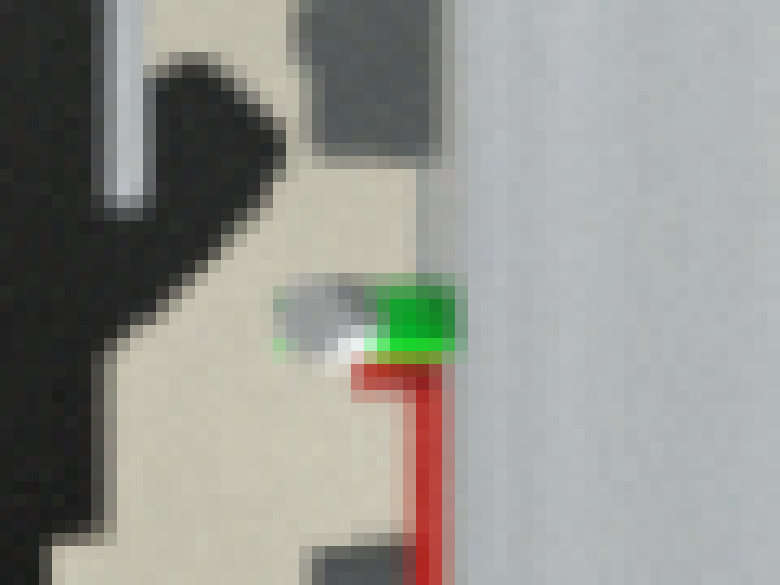

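View pics/w19.png

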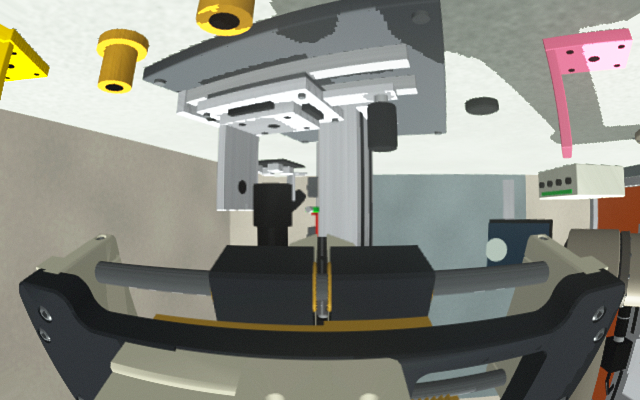

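In this nearly level view the clip spans rows 206.5–211.9, so its centre is at about 119.3 mm uncorrected. The pointer bar's top edge is at row 214.5, with at least 2.6 px of bar visible. That puts the pointer centre no more than about 4.1 mm above the index, so one notch lower would be about 6 mm below it. The present notch, 0.024, is the nearest. I'll retreat and do the final checks.

Call:
carry_out(
  xyz=[
    [0, 0, -0.4],
    [0, 0, -0.6],
    [0, 0, -0.6],
    [-0.4, 0, -0.4],
    [-0.5, 0, -0.2],
    [-0.5, 0, 0],
    [0, 0, 0],
    [0, 0, 0],
  ],
  dr=[
    [0, 0, 0],
    [0, 0, 0],
    [0, 0, 0],
    [0, 0, 0],
    [0, 0, 0],
    [0, 0, 0],
    [0, 0, 0],
    [0, 0, 0],
  ],
)

```text
time: 30.8
tool_pos: [526.7, -299.4, 268.7]
tcp_rot: [3.139, 1.263, -1.797]
contact_force: [-0.4, -0.0, -0.5]
grip_width: 0.6
```

```bash
python3 -c "
from plan import *
from plant import capture
st()
for n in ('top','scene'):
  c=capture(n)
  i=c['image'][120:290,200:430] if n=='top' else c['image'][100:310,190:410]
  cv2.imwrite('pics/%s20.png'%n,cv2.resize(cv2.convertScaleAbs(i,alpha=1.6),None,fx=2.8,fy=2.8,interpolation=cv2.INTER_CUBIC))
  if n=='top': print('slide knob at -90',(proj(c,[*s2w([-90,0]),77])-[200,120])*2.8+1.4)
"
```

```text
30.8 [ 526.7 -299.4  268.7] [ 3.139  1.263 -1.797] [-0.4 -0.  -0.5] 0.6 [-1.    0.9   1.04  0.92  2.11  2.47]
slide knob at -90 [408.70840079 247.48744496]
```

View pics/top20.png

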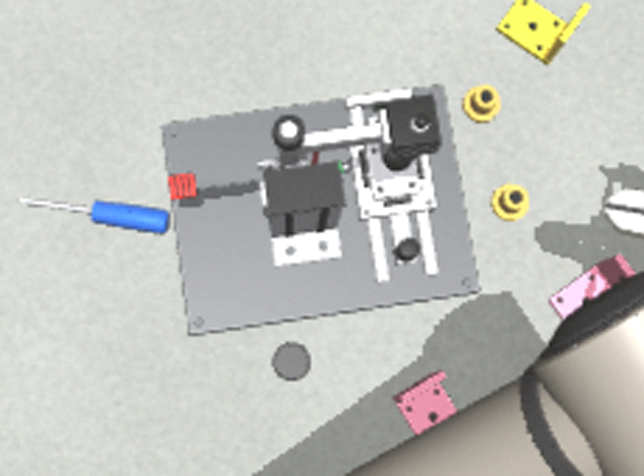

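View pics/scene20.png

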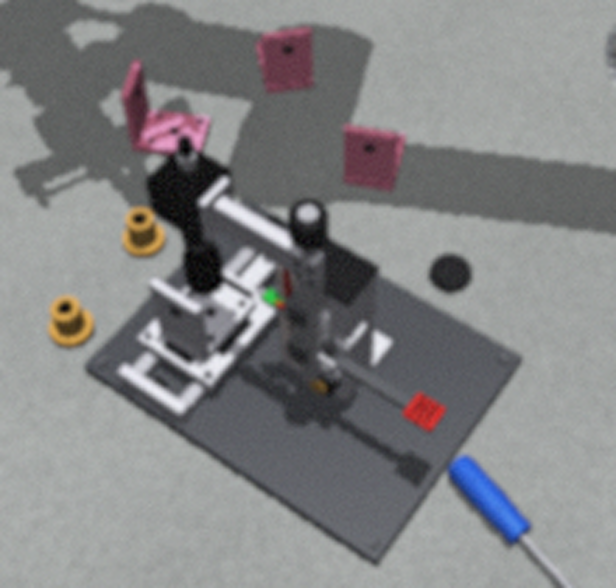

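```bash
python3 -c "
from plant import close_job
print(close_job())"
```

```text
the job is handed in; nothing more can be done
None
```

The job is handed in at about 31 s of the 61 s allowed, with the camera resting at the 0.024 notch. The choice between that notch and the one below was close.

**What I did**
- **Raising:** I lifted the camera by its knob to the 0.054 notch, which puts the lens about 9 mm above the leg, and let go.
- **Slide:** I pushed it from behind its knob until the force rose to about 12 N with no further movement.
- **Lowering:** I held the red pad down for about 0.85 s, and the camera came to rest at 0.024.

**What the last checks showed**
- **Slide and bracket:** The slide knob is within about 1 mm of its home position, and the bracket is standing in its nest under the lens.
- **Pawl:** The red pad is back at its starting image position, so the pawl is in the teeth. The knob height gives a rail of about 24 mm.
- **Camera and bystanders:** I saw no sign of the lens touching the bracket, and the bushes, cap, screwdriver and coloured brackets look unmoved.

**Where the checks disagreed**
- **Index height:** Different views put it anywhere from about 116 to 122 mm. The switch-over to the next notch down is at 119 mm.
- **Deciding view:** I trusted a nearly level close-up, which put the pointer about 4 mm above the index. One notch lower would be about 6 mm below, so I kept 0.024.

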